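# Tip up a copper plate, rack it to dry and turn the rack sign

### The arm

A 6-joint arm with a two-finger parallel gripper is mounted at the origin on the work surface. World frame = base frame: x ahead of the robot, y to its left, z up, the work surface at z = 0. Lengths are in m, angles in rad, forces in N, time in s.
With the tool pointing down it reaches from about 0.25 to 0.775 m from the base axis. Payload 4 kg.
Tool frame: the origin (TCP) lies midway between the tips of the shut fingers; the grasp point (between the pads) lies 19 mm behind it (robot.pinch_z is the distance from the TCP to the grasp point, in m); x points along the fingers, y is the direction in which the jaws open and shut, and the axes are right-handed (so a half turn about x gives the same grasp; the last joint's range is limited). The gripper opens to 94 mm and grips with 3 to 60 N. Pads are 16 mm wide; open, the fingers measure 119 mm over their backs; the gripper's body (75 mm by 177 mm) begins 78 mm behind the grasp point.
Start: joints at [-1.448, 0.087, 1.371, -0, 1.684, -0.103], TCP at [0.123, -0.536, 0.206] pointing down, gripper open.
Joint ranges: [-3.1, 3.1], [-0.76, 2.03], [0.27, 2.55], [-1.08, 4.22], [0.17, 2.65], [-2.57, 2.57]. Speed limits (rad/s): [2.79, 2.79, 3.14, 3.14, 3.14, 3.14].

### API

Orientations are given as [roll, pitch, yaw] about the fixed x, y, z axes, in that order (R = Rz(yaw) Ry(pitch) Rx(roll)).
In Python, from bench import robot, imaging gives the robot as it stands. The module is installed in compiled form; this text tells all that it offers.
- The arm moves only by the tool drive_tool, never from a script. Its argument "commands" is a list that holds one entry, the list of rows, each a list of 4 numbers: the shift along the tool's x, y, z as a fraction of full scale, then the turn about the tool's x as a fraction of full scale. A call has 1 to 20 rows; each row shifts and turns the commanded pose from where the row before left it, along the tool's axes as they then stand; what a row does not reach is not made up. Full scale, the value 1, is 0.25 m for a shift and 360 degrees for a turn. A row lasts 1/10 s, in which the tool goes at most 50 mm and 8.59 degrees, less where a joint would pass 70% of its speed; a pose out of reach is approached as far as the arm can. A call with a number of a shift or a turn outside -1 to 1 is refused whole. A call with a gripper value outside its range is refused whole. "grip" is the opening, from 0 (shut) to 1 (fully open), set as the call begins (left out, the last holds). The fingers move at their own pace and stop on an object; the grip force is fixed at half the most. Time passes only in rows, so rows that do not move let the fingers close. It gives the time, the measured TCP pose, the force and the opening at its end, in the units of the state.
- robot.get_obs(): the state, without advancing time (a new reading comes with each control period).
- imaging.snapshot(name): name is "scene" or "side" or "wrist"; returns a dict with "pixels" (420x560x3 uint8, red, green, blue), "z_map" (420x560 float32, m along the optical axis (not along the pixel's ray), 0 where there is no reading), "mtx" (3x3 intrinsics, pixels), "extrinsics" (4x4, takes a point from world to camera coordinates). Camera axes: x right, y up, looking along -z (the intrinsics and any distortion apply to the point x, -y, -z); pixel columns grow to the right and rows downward; lengths in m; the calibration is good to about 2 mm. The wrist camera is an equidistant fisheye: a pixel r from the principal point sees the ray r / f radians off the axis. A picture is of the moment at which its call begins.
- robot.close_job(): hands the job in, once; it reports no verdict.
The state is a dict: "time": time; "joint_positions": joint angles; "qvel": joint speeds; "joint_torque": joint torques, N m; "tool_pos": TCP position; "ee_rot": TCP orientation; "wrist_force": force on the tool from outside, world axes, zero at the start; "wrist_torque": the same for the moment, N m; "width": finger opening in m.
Only numpy, scipy, OpenCV 4.12 (cv2) and the standard library are available. Lean on these libraries where they do the work, as an engineer would, in place of code of your own. Each camera call takes 0.05 s, during which the arm holds its last target.

### The job

A copper plate lies flat across the deep wooden tray with one end free over the tray's larger compartment: press that free end down so the plate tips up and stays leaning in the compartment, then take it by its raised edge and stand it on end in an empty slot of the leaning drying rack, lowered in rather than dropped. Then turn the rack's two-sided sign half a turn, so that the face with the ring looks across the bench, away from you, in place of the face with the bar. Leave the other things on the bench and the small plate in the rack where they are.

Things in the scene. Friction and masses are not known exactly. Their poses are not given: they have to be found in the camera images.
- plate_center (a point): centre (half-way through the thickness) of the loose copper plate, 160 x 110 x 3 mm, 0.42 kg. x: its length, y: its width, z: normal of its faces. At first it lies flat on the tray walls, +x (towards the robot) over the larger compartment; 70 to 76 mm of it is free there and it balances 4 to 10 mm short of tipping by itself
- plate_far (a point): middle of the plate's free end edge (80 mm along +x from plate_center, same axes): the end to be pressed down
- tray: fixed open wooden tray 168 (x) x 150 (y) x 81 mm high, origin at the centre of its underside; walls and divider 8 mm thick, as high as each other, floor 6 mm. x runs, roughly towards the robot, from the smaller compartment (x -76 to -14 mm) over the divider (-14 to -6 mm) to the larger one (-6 to 76 mm, 75 mm deep). Both are empty, 134 mm wide (y)
- tray_divider (a point): middle of the divider's top edge on the larger compartment's side (tray x -6 mm, z 81 mm), tray axes: the edge the plate tips over. Pressed to some 45 degrees by a finger about 50 mm beyond it, the plate slides down over this edge and stays: its +x end on the compartment's floor, leaning at 43 to 60 degrees from level, the other end 45 to 75 mm up past this edge
- rack: fixed wooden drying rack, base 200 (x) x 150 (y) mm, origin at the centre of its underside, +x roughly towards the robot. Four rows of two pegs (8 mm thick, 68 mm apart in y, 75 mm long, tops 92 mm above the table) lean 25 degrees from upright, tops towards -x (away from the robot); three grooves across, one on the +x side of each of the first three rows
- rack_slot0 (a point): centre of the floor of the first groove (most -x, farthest off), empty; rack axes. Grooves: 16 mm wide in x, 10 mm deep, floor 14 mm above the table, 50 mm apart. A plate stands with its foot in the groove, width along y, leaning towards -x on the pegs rooted 6 mm outside the groove's -x edge, 25 to 40 degrees from upright; the pegs on its other side are rooted 28 mm past the groove's +x edge
- rack_slot1 (a point): centre of the floor of the middle groove, empty; rack axes
- rack_slot2 (a point): centre of the floor of the last groove (most +x, nearest the robot), taken by the small plate; rack axes
- plate2_center (a point): centre of a small loose copper plate, 100 x 85 x 3 mm, already leaning in the rack's last groove: leave it there
- sign_axis (a point): point on the upright axle of the two-sided sign, half-way up its tile (121 mm above the table); axes of the fixed stand, whose round foot is 110 mm wide. The wooden tile, 130 mm wide, 85 mm high (79 to 164 mm above the table), 10 mm thick, turns about the axle through its middle, which ends in a small ball 184 mm above the table
- sign (a joint): angle of the tile, rad, anticlockwise from above. At 0 the tile lies along the stand's y axis, the face with the raised bar looks to +x (across the bench, away from the robot), the face with the raised ring to -x. It turns half a turn either way, to a stop at +3.14 or -3.14, where the ring looks to +x. Light friction (0.03 N m); it stays where left
- bench_block: bystander: steel block 100 x 100 x 25 mm
- hammer: bystander: hammer lying flat, wooden handle, 260 mm long
- file: bystander: file with wooden handle, 260 mm long, lying flat
- brush: bystander: flat brush, 220 mm long, lying flat
- jar: bystander: glass jar with black lid, 64 mm wide, 85 mm high
- tin: bystander: open round tin, 92 mm wide, 42 mm high
- bowl: bystander: glass bowl, 120 mm wide, 50 mm high
Mind the look-alikes: they are no part of the job. Leave any green or purple look-alike of the part that bears sign_axis alone.

How it is judged:
On the way, in this order (a step that is already met when the one before it is completed fails the run):
1. the plate has been tipped up and leans by itself in the larger compartment, its free end down (angle between plate_center's own z axis and vertical above 0.6 rad and z of plate_far in the frame of tray below 0.045 m and x of plate_far in the frame of tray between -0.006 and 0.08 m and contact force between the fingers and plate below 0.1 N and contact force between plate and tray above 0.5 N), for 0.3 s.
2. the plate stands on end in an empty slot of the rack, let go (x of plate_center in the frame of rack between -0.14 and -0.036 m and y of plate_center in the frame of rack between -0.025 and 0.025 m and z of plate_center in the frame of rack between 0.066 and 0.093 m and angle between the z axis of plate_center and the x axis of rack, either way round below 0.85 rad and (angle between plate_center's own x axis and vertical below 0.85 rad or angle between plate_center's own x axis and vertical above 2.29 rad) and contact force between the fingers and plate below 0.1 N and linear speed of plate below 0.03 m/s), for 0.3 s.
3. the sign has been turned half a turn and is at rest ((value of joint sign above 2.84 rad or value of joint sign below -2.84 rad) and velocity of joint sign between -0.1 and 0.1 rad/s), for 0.2 s.
At the end, for the whole second after the job is handed in: The plate stands on end at rest in the first or middle groove, centre within 25 mm of the rack's mid-line, leaning under 49 degrees, released; the sign is within 17 degrees of half a turn from its zero, at rest (all of step 2 and all of step 3); the robot touches nothing.
It fails at once if the small plate in the rack is moved by more than 30 mm (distance of plate2_center from where it was at the start of the episode above 0.03 m).
It fails at once if a bystander on the bench (steel block, hammer, file, brush, jar, tin or bowl) is moved by more than 30 mm (distance of any of bench_block, hammer, file, brush, jar, tin, bowl from where it was at the start of the episode above 0.03 m).
It fails at once if the plate is dropped into the rack instead of being lowered (falls free at over 0.6 m/s) (linear speed of plate above 0.6 m/s and contact force between the fingers and plate below 0.05 N and horizontal distance between plate_center and rack_slot1 below 0.16 m).
It also fails if it takes over 67 s, if anything falls off the work surface, if the arm or the gripper's body presses on something with over 40 N, if the wrist force passes 120 N, or if a joint passes its speed limit or range.

## Working session

There is one attempt and no reset: what is moved stays moved. The work goes in short steps, Python scripts to look and compute and a tool call to move; the robot and the scene stay as the last step left them, time stands still between calls to the robot, and variables do not carry over. Pictures are saved under pics/ and viewed, and the job is handed in when it is done.

Besides the shell and the picture viewer there is one more tool, called after "Emit:" by a JSON object that holds its "api" and its "payload", one argument or row to a line. drive_tool: Moves the arm, as the interface text tells. Shift numbers are shares of 0.25 m and turn numbers shares of 360 degrees, none past 1 either way. Its arguments: {"type":"object","properties":{"commands":{"type":"array","items":{"type":"array","items":{"type":"array","items":{"type":"number","minimum":-1,"maximum":1}}}},"grip":{"type":"number"}},"required":["commands"]}

```bash
mkdir -p pics; ls
python3 - <<'E'
from bench import robot, imaging
import cv2,numpy as np
print(robot.get_obs())
for n in ["scene","side","wrist"]:
    s=imaging.snapshot(n)
    np.savez(f"pics/{n}0.npz",**s)
    cv2.imwrite(f"pics/{n}0.png",s["pixels"][:,:,::-1])
    print(n,s["mtx"],s["extrinsics"], [k for k in s])
E
```

```text
pics
{'time': 0.0, 'joint_positions': array([-1.44806553e+00,  8.79494571e-02,  1.37222142e+00, -6.76471161e-06,
        1.68359205e+00, -1.03109952e-01]), 'qvel': array([-1.32567789e-03, -3.01202365e-04, -5.68395126e-04, -4.53231109e-05,
       -3.05458175e-04, -4.53528620e-04]), 'joint_torque': array([-4.17689935e-04, -3.40176451e+01, -3.02432227e+01,  7.18298508e-02,
        3.29120317e-02, -1.85511258e-04]), 'tool_pos': array([ 0.12308089, -0.53549965,  0.20432386]), 'ee_rot': array([-1.67080836,  1.56862604,  1.69662429]), 'wrist_force': array([-0.85433984,  0.19999331, -0.62517473]), 'wrist_torque': array([0.08009396, 0.00773276, 0.0017405 ]), 'width': 0.09391435686395493}
scene [[404.76753065   0.         275.13570856]
 [  0.         404.76753065 208.82969681]
 [  0.           0.           1.        ]] [[-0.74251968  0.66970528  0.01262372  0.38776945]
 [-0.56788025 -0.63939435  0.51835016  0.25954038]
 [ 0.35521337  0.37771644  0.85507529 -1.47892345]
 [ 0.          0.          0.          1.        ]] ['pixels', 'z_map', 'mtx', 'extrinsics']
side [[493.72326148   0.         280.00629228]
 [  0.         493.72326148 206.37894581]
 [  0.           0.           1.        ]] [[-9.87494488e-01 -1.57647425e-01  1.38735482e-03  5.22624524e-01]
 [ 1.17134687e-01 -7.27778287e-01  6.75735326e-01 -1.32032026e-01]
 [-1.05518247e-01  6.67447417e-01  7.37143029e-01 -1.64315257e+00]
 [ 0.00000000e+00  0.00000000e+00  0.00000000e+00  1.00000000e+00]] ['pixels', 'z_map', 'mtx', 'extrinsics']
wrist [[325.1922621    0.         282.49047638]
 [  0.         325.1922621  213.02370452]
 [  0.           0.           1.        ]] [[ 0.22408209 -0.97456526 -0.00312521 -0.54733843]
 [ 0.9432713   0.21769059 -0.25069915  0.02529343]
 [ 0.24500302  0.05322927  0.96806    -0.3906445 ]
 [ 0.          0.          0.          1.        ]] ['pixels', 'z_map', 'mtx', 'extrinsics']
```

View pics/scene0.png

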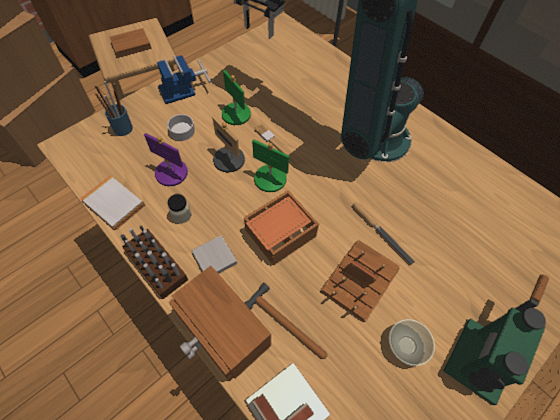

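View pics/side0.png

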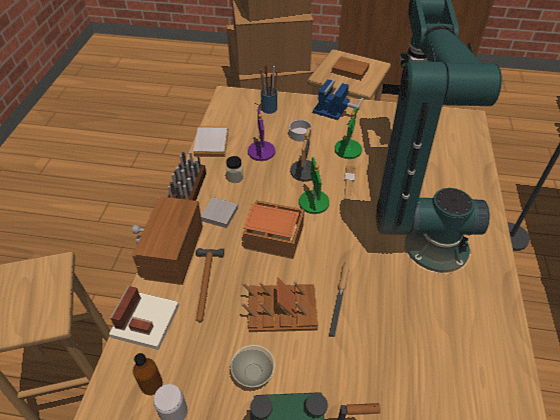

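View pics/wrist0.png

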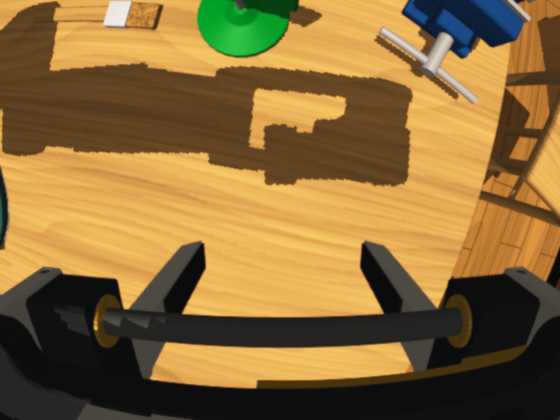

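The scene view shows the tray with the copper plate at about (281,225), the rack at (360,280) and the wooden sign at (228,150). Three look-alikes, two green and one purple, stand around the sign. Next I'll measure.

```bash
cat > h.py <<'E'
import numpy as np,cv2
def cloud(s):
    K=s["mtx"];E=s["extrinsics"];d=s["z_map"]
    v,u=np.mgrid[0:d.shape[0],0:d.shape[1]]
    x=(u-K[0,2])/K[0,0]*d; y=(v-K[1,2])/K[1,1]*d
    P=np.stack([x,-y,-d],-1)
    R=E[:3,:3];t=E[:3,3]
    return (P-t)@R, d>0
def proj(s,p):
    E=s["extrinsics"];K=s["mtx"];c=np.asarray(p)@E[:3,:3].T+E[:3,3]
    return np.stack([K[0,0]*c[...,0]/-c[...,2]+K[0,2],K[1,1]*-c[...,1]/-c[...,2]+K[1,2]],-1)
def ortho(ss,x0,x1,y0,y1,res,zmax=0.4):
    W=int((y1-y0)/res);H=int((x1-x0)/res)
    im=np.zeros((H,W,3),np.uint8);zb=np.full((H,W),-1.)
    for s in ss:
        P,m=cloud(s);m&=(P[...,2]<zmax)&(P[...,2]>-.05)
        for p,c in sorted(zip(P[m].tolist(),s["pixels"][m].tolist()),key=lambda q:q[0][2]):
            r=int((x1-p[0])/res);cc=int((y1-p[1])/res)
            if 0<=r<H and 0<=cc<W and p[2]>zb[r,cc]-.002: im[r,cc]=c[::-1];zb[r,cc]=max(zb[r,cc],p[2])
    return im,zb
E
python3 - <<'E'
from h import *
S=dict(np.load("pics/scene0.npz"));T=dict(np.load("pics/side0.npz"))
P,m=cloud(S)
for n,(u,v) in dict(plate=(281,222),signfoot=(235,163),rackfloor=(345,300),block=(215,255),jar=(178,202),hammer=(258,292),bowl=(410,340),tin=(181,125),purple=(172,175),g1=(270,185),g2=(236,115),table=(330,200)).items(): print(n,P[v,u].round(3))
im,zb=ortho([S],0.1,0.9,-0.6,0.4,0.0025)
im=cv2.resize(im,None,fx=2,fy=2)
cv2.imwrite("pics/o1.png",im)
E
```

```text
plate [0.546 0.05  0.084]
signfoot [ 0.481 -0.251  0.02 ]
rackfloor [0.557 0.331 0.023]
block [ 0.745 -0.019  0.028]
jar [ 0.732 -0.208  0.085]
hammer [0.723 0.149 0.019]
bowl [0.502 0.523 0.009]
tin [ 0.512 -0.531  0.003]
purple [ 0.671 -0.353  0.018]
g1 [ 0.451 -0.105  0.017]
g2 [ 0.338 -0.422  0.02 ]
table [0.336 0.063 0.002]
```

View pics/o1.png

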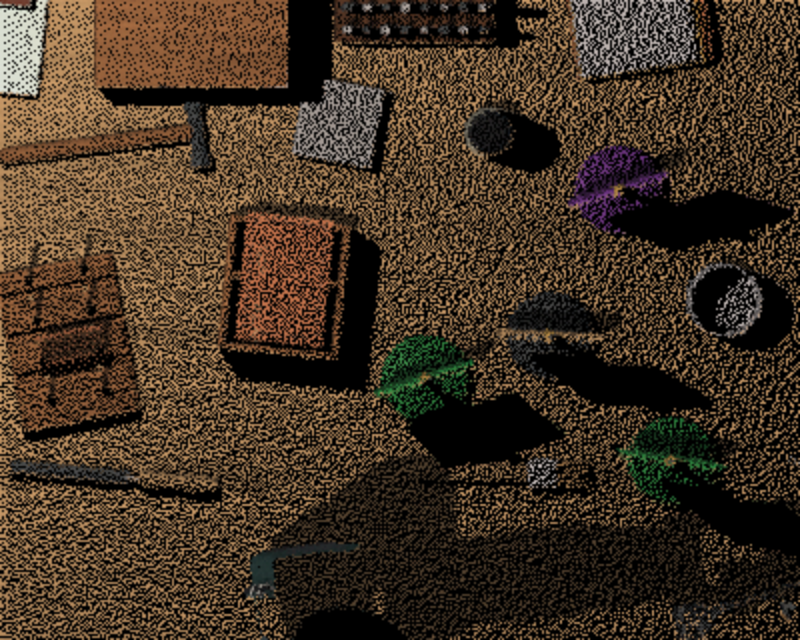

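Run:
```python
from h import *
S=dict(np.load("pics/scene0.npz"));T=dict(np.load("pics/side0.npz"))
for n,s in (("scene",S),("side",T)):
    P,m=cloud(s);c=s["pixels"].astype(int)
    reg=lambda x0,x1,y0,y1,z0,z1:m&(P[...,0]>x0)&(P[...,0]<x1)&(P[...,1]>y0)&(P[...,1]<y1)&(P[...,2]>z0)&(P[...,2]<z1)
    a=reg(.42,.67,-.06,.14,.07,.1)
    pl=a&(c[...,0]>170)&(c[...,0]-c[...,2]>75)&(P[...,2]>.078)
    q=P[pl]; print(n,"plate n",pl.sum(),"z",np.median(q[:,2]),cv2.minAreaRect((q[:,:2]*1000).astype(np.float32)))
    q=P[a]; print(n,"tray+plate top",len(q),cv2.minAreaRect((q[:,:2]*1000).astype(np.float32)))
    b=reg(.4,.6,-.36,-.21,.09,.17)
    q=P[b]; print(n,"sign tile",len(q),cv2.minAreaRect((q[:,:2]*1000).astype(np.float32)),q.min(0),q.max(0))
    f=reg(.4,.6,-.36,-.21,.008,.06); q=P[f];print(n,"sign foot",cv2.minEnclosingCircle((q[:,:2]*1000).astype(np.float32)))
    bl=reg(.4,.6,-.36,-.21,.165,.2); q=P[bl];print(n,"ball",len(q),q.mean(0) if len(q) else 0)
    r=reg(.33,.62,.2,.42,.008,.035); q=P[r]; print(n,"rack base",len(q),cv2.minAreaRect((q[:,:2]*1000).astype(np.float32)))
    t=reg(.33,.62,.2,.42,.085,.1); q=P[t]
    z=np.argsort(q[:,0])
    if len(q):
        cr,lab,ce=cv2.kmeans(q[:,:2].astype(np.float32),min(8,len(q)),None,(3,100,1e-6),10,cv2.KMEANS_PP_CENTERS); print(n,"pegtops",len(q),ce[np.argsort(ce[:,0])].round(3).tolist())
for n,s,box in (("tray",S,(230,180,330,270)),("rack",S,(300,225,420,325)),("sign",S,(190,100,260,180)),("trayT",T,(230,190,320,260)),("rackT",T,(230,260,330,340)),("signT",T,(270,120,340,190))):
    im=s["pixels"][box[1]:box[3],box[0]:box[2],::-1]; k=min(800//im.shape[1],600//im.shape[0])
    cv2.imwrite(f"pics/z_{n}.png",cv2.resize(im,None,fx=k//1,fy=k//1,interpolation=2)) ; print(n,k)
```

```text
scene plate n 1632 z 0.0846662733872548 ((542.5852661132812, 43.77686309814453), (148.9969024658203, 174.8372802734375), 84.24065399169922)
scene tray+plate top 2399 ((542.8690795898438, 44.25320816040039), (152.616943359375, 175.36973571777344), 84.2897720336914)
scene sign tile 432 ((479.6761779785156, -288.4828796386719), (133.63186645507812, 16.644214630126953), 86.27143859863281) [ 0.47148974 -0.35536682  0.09013756] [ 0.49036428 -0.22164027  0.16927347]
scene sign foot ((510.60797119140625, -263.82086181640625), 90.70184326171875)
scene ball 58 [ 0.48066034 -0.28227526  0.17073424]
scene rack base 3236 ((471.0226745605469, 315.3174133300781), (202.39927673339844, 150.0963897705078), 10.630845069885254)
scene pegtops 80 [[0.42899999022483826, 0.34200000762939453], [0.4410000145435333, 0.2750000059604645], [0.47699999809265137, 0.3400000035762787], [0.4869999885559082, 0.29100000858306885], [0.5270000100135803, 0.3610000014305115], [0.5400000214576721, 0.2939999997615814], [0.5759999752044678, 0.3700000047683716], [0.5879999995231628, 0.30300000309944153]]
side plate n 1093 z 0.0
[... 391 characters left out ...]
0.09126725] [ 0.48785217 -0.21780558  0.16972893]
side sign foot ((490.9643249511719, -322.8429870605469), 95.76426696777344)
side ball 41 [ 0.47933658 -0.28075468  0.17070796]
side rack base 2554 ((478.2277526855469, 313.08538818359375), (276.1015319824219, 192.1314697265625), 6.5525689125061035)
side pegtops 137 [[0.42800000309944153, 0.3440000116825104], [0.4390000104904175, 0.27799999713897705], [0.4740000069141388, 0.34200000762939453], [0.4830000102519989, 0.29600000381469727], [0.5249999761581421, 0.3630000054836273], [0.5379999876022339, 0.296999990940094], [0.5740000009536743, 0.3720000088214874], [0.5860000252723694, 0.3070000112056732]]
tray 6
rack 6
sign 7
trayT 8
rackT 7
signT 8
```

Run:
```python
import cv2,numpy as np
L=[cv2.imread(f"pics/z_{n}.png") for n in ["tray","rack","sign","trayT","rackT","signT"]]
L=[cv2.resize(i,(266,266)) for i in L]
cv2.imwrite("pics/m.png",np.vstack([np.hstack(L[:3]),np.hstack(L[3:])]))
```

```text
(no output)
```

View pics/m.png

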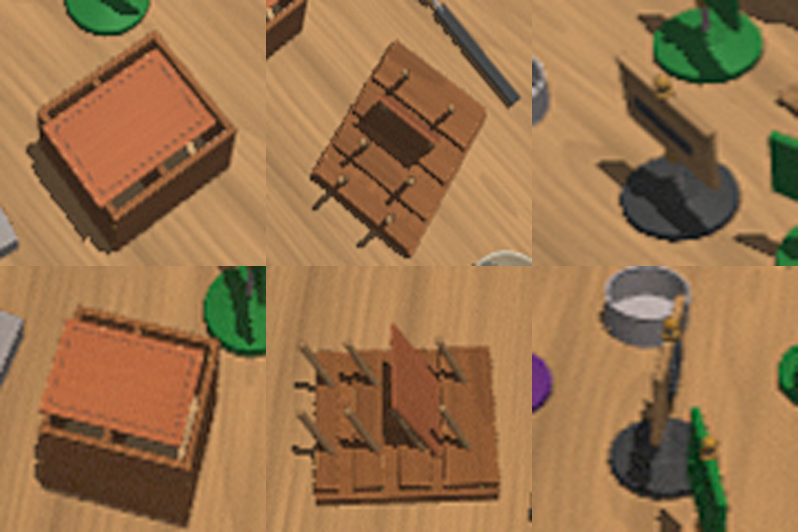

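View pics/z_tray.png

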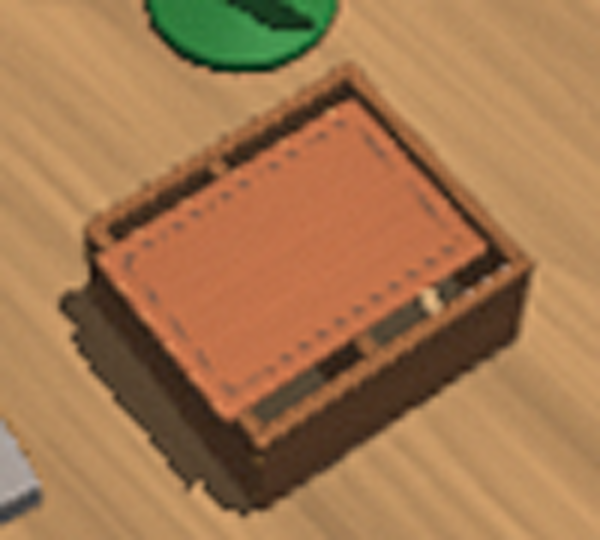

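```bash
cat >> h.py <<'E'
def ray2z(s,uv,z):
    K=s["mtx"];E=s["extrinsics"];uv=np.atleast_2d(uv)
    d=np.stack([(uv[:,0]-K[0,2])/K[0,0],-(uv[:,1]-K[1,2])/K[1,1],-np.ones(len(uv))],-1)@E[:3,:3]
    o=-E[:3,:3].T@E[:3,3]
    return o+d*((z-o[2])/d[:,2])[:,None]
E
python3 - <<'E'
from h import *
for n,box,b2 in (("scene",(230,180,330,270),(300,225,420,325)),("side",(230,190,320,260),(230,260,330,340))):
    s=dict(np.load(f"pics/{n}0.npz"));c=s["pixels"].astype(int)
    k=8
    sub=s["pixels"][box[1]:box[3],box[0]:box[2]]
    big=cv2.resize(sub,None,fx=k,fy=k,interpolation=2).astype(int)
    m=((big[...,0]>165)&(big[...,0]-big[...,2]>95)&(big[...,0]-big[...,1]>60)).astype(np.uint8)
    m=cv2.morphologyEx(cv2.morphologyEx(m,cv2.MORPH_OPEN,np.ones((25,25))),cv2.MORPH_CLOSE,np.ones((41,41)))
    cs,_=cv2.findContours(m,0,2);C=max(cs,key=cv2.contourArea)[:,0,:]
    uv=(C+.5)/k-.5+np.array(box[:2])
    w=ray2z(s,uv,.084)
    r=cv2.minAreaRect((w[:,:2]*1000).astype(np.float32));print(n,"plate",r,cv2.boxPoints(r).round(1).tolist())
    o=s["pixels"][:,:,::-1].copy(); 
    cv2.imwrite(f"pics/mask_{n}.png",np.hstack([m*255]))
    print(-s["extrinsics"][:3,:3].T@s["extrinsics"][:3,3])
E
```

```text
scene plate ((550.3945922851562, 41.267417907714844), (103.55990600585938, 162.48300170898438), 80.74391174316406) [[461.8999938964844, 3.200000047683716], [622.2000122070312, -22.899999618530273], [638.9000244140625, 79.30000305175781], [478.5, 105.4000015258789]]
[0.96064769 0.4648711  1.12516301]
side plate ((556.8726806640625, 40.272972106933594), (98.72148895263672, 147.77874755859375), 85.02545166015625) [[479.0, -2.5], [626.2000122070312, -15.300000190734863], [634.7999877929688, 83.0], [487.5, 95.9000015258789]]
[0.35817179 1.08301831 1.2997321 ]
```

```bash
cat > fit.py <<'E'
from h import *
from scipy.optimize import differential_evolution,minimize
from scipy.ndimage import map_coordinates
def rect(cx,cy,yaw,L,W,z,dx=0,dy=0):
    c=np.array([[1,1],[1,-1],[-1,-1],[-1,1]])*[L/2,W/2]+[dx,dy]
    R=np.array([[np.cos(yaw),-np.sin(yaw)],[np.sin(yaw),np.cos(yaw)]])
    p=c@R.T+[cx,cy]
    return np.c_[p,np.full(4,z)]
def segs(poly,n=60):
    t=np.linspace(0.03,.97,n)[:,None]
    return np.concatenate([a*(1-t)+b*t for a,b in zip(poly,np.roll(poly,-1,0))])
def gradmag(s,sig=1.0):
    L=cv2.cvtColor(s["pixels"],cv2.COLOR_RGB2LAB).astype(np.float32)
    L=cv2.GaussianBlur(L,(0,0),sig)
    g=0
    for i in range(3): g=g+cv2.Sobel(L[...,i],5,1,0)**2+cv2.Sobel(L[...,i],5,0,1)**2
    g=np.sqrt(g); return np.minimum(g,np.percentile(g,97))
def score(G,s,pts):
    uv=proj(s,pts); return map_coordinates(G,[uv[:,1],uv[:,0]],order=1).mean()
E
python3 - <<'E'
from fit import *
S={n:dict(np.load(f"pics/{n}0.npz")) for n in("scene","side")}
G={n:gradmag(S[n]) for n in S}
def run(name,f,bnds,views=(("scene",),("side",),("scene","side"))):
    out=None
    for v in views:
        r=differential_evolution(lambda p:-sum(score(G[n],S[n],f(p)) for n in v),bnds,seed=1,maxiter=80,popsize=15,tol=1e-6)
        print(name,v,r.x[:2].round(4),np.degrees(r.x[2]).round(2),(-r.fun/len(v)).round(1)); out=r.x
    return out
pi=np.pi
t=run("tray",lambda p:np.r_[segs(rect(*p,.168,.150,.081)),segs(rect(*p,.152,.134,.081))],[(.52,.57),(.02,.07),(pi-.25,pi+.05)])
p=run("plate",lambda p:segs(rect(*p,.160,.110,.084)),[(.52,.57),(.02,.07),(pi-.25,pi+.05)])
r=run("rack",lambda p:segs(rect(*p,.2,.15,.024)),[(.45,.5),(.29,.34),(pi,pi+.4)])
for n in S:
    k=3;im=cv2.resize(S[n]["pixels"][:,:,::-1],None,fx=k,fy=k,interpolation=2)
    for q,col in ((rect(*t,.168,.150,.081),(255,0,0)),(rect(*p,.16,.11,.084),(0,255,0)),(rect(*r,.2,.15,.024),(255,255,0))):
        cv2.polylines(im,[((proj(S[n],q)+.5)*k-.5).astype(int)],True,col,1)
    b=dict(scene=(220,160,430,330),side=(220,180,340,350))[n]
    cv2.imwrite(f"pics/ov_{n}.png",im[b[1]*k:b[3]*k,b[0]*k:b[2]*k])
np.save("tp.npy",[t,p,r])
E
```

```text
tray ('scene',) [0.5467 0.0437] 174.57 138.0
tray ('side',) [0.5334 0.0457] 174.74 110.1
tray ('scene', 'side') [0.5477 0.0439] 175.03 118.6
plate ('scene',) [0.5523 0.0439] 174.4 177.8
plate ('side',) [0.5286 0.0476] 175.1 126.6
plate ('scene', 'side') [0.5526 0.0444] 174.42 150.5
rack ('scene',) [0.4718 0.3152] 190.65 140.9
rack ('side',) [0.4719 0.3275] 190.83 121.4
rack ('scene', 'side') [0.4725 0.3159] 190.69 112.5
```

View pics/ov_scene.png

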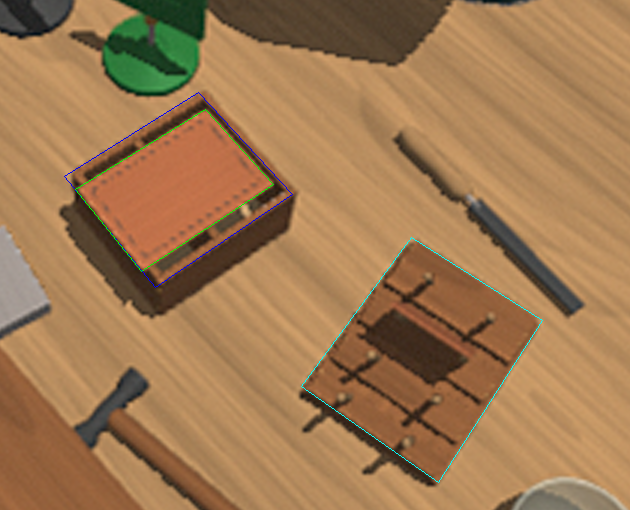

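View pics/ov_side.png

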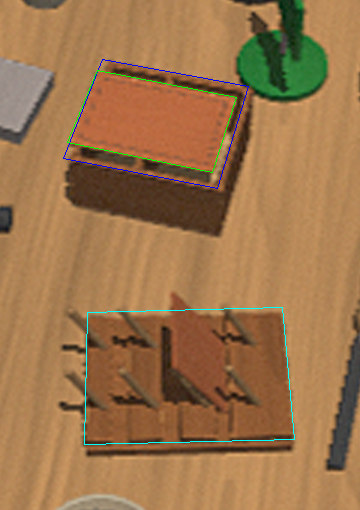

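```bash
cat > st.py <<'E'
from bench import robot
import numpy as np
from scipy.spatial.transform import Rotation as Ro
def st(show=True):
    o=robot.get_obs(); R=Ro.from_euler('xyz',o["ee_rot"]).as_matrix()
    if show:
        print("t",round(o["time"],2),"pos",o["tool_pos"].round(4),"w",round(o["width"],4),"F",o["wrist_force"].round(2),"q",o["joint_positions"].round(2))
        print("x",R[:,0].round(3),"y",R[:,1].round(3),"z",R[:,2].round(3),"jawdeg",np.degrees(np.arctan2(R[1,1],R[0,1])).round(2))
    return o,R
def go(target):
    o,R=st(); d=R.T@(np.array(target)-o["tool_pos"]); print("tool shift mm",(d*1000).round(1),"frac",(d/.25).round(4)); return d
E
python3 -c "
from st import *
go([.4962,.0492,.25])"
```

```text
t 0.15 pos [ 0.1231 -0.5356  0.2046] w 0.0939 F [ 0.54 -0.44  0.13] q [-1.45  0.09  1.37 -0.    1.68 -0.1 ]
x [-0.     0.002 -1.   ] y [ 0.224 -0.975 -0.002] z [-0.975 -0.224 -0.   ] jawdeg -77.06
tool shift mm [ -44.6 -486.5 -494.6] frac [-0.1782 -1.9462 -1.9784]
```

Emit:
{"api": "drive_tool", "payload": {
  "commands": [
    [[-0.02,0,0,-0.02],[-0.02,0,0,-0.02],[-0.02,0,0,-0.02],[-0.02,0,0,-0.02],[-0.02,0,0,-0.02],[-0.02,0,0,-0.02],[-0.02,0,0,-0.02],[-0.02,0,0,-0.02],[-0.02,0,0,-0.02],[-0.02,0,0,-0.02],[0,0,0,0]]
  ],
  "grip": 0
}}

```text
time: 1.25
tool_pos: [0.1231, -0.5362, 0.2559]
ee_rot: [0.198, 1.57, -1.461]
wrist_force: [0.3, 0.3, -0.1]
width: 0.0091
```

```bash
python3 -c "
from st import *
go([.486,.050,.25])"
```

```text
t 1.25 pos [ 0.1231 -0.5362  0.2559] w 0.0091 F [ 0.3   0.25 -0.14] q [-1.45  0.08  1.28 -0.    1.78 -1.36]
x [ 0.    -0.001 -1.   ] y [ 0.996 -0.088  0.   ] z [-0.088 -0.996  0.001] jawdeg -5.08
tool shift mm [   5.5  309.6 -616.1] frac [ 0.0218  1.2382 -2.4642]
```

Emit:
{"api": "drive_tool", "payload": {
  "commands": [
    [[0,0.06,-0.12,0],[0,0.06,-0.12,0],[0,0.06,-0.12,0],[0,0.06,-0.12,0],[0,0.06,-0.12,0],[0,0.06,-0.12,0],[0,0.06,-0.12,0],[0,0.06,-0.12,0],[0,0.06,-0.12,0],[0,0.06,-0.12,0],[0,0.06,-0.12,0],[0,0.06,-0.12,0],[0,0.06,-0.12,0],[0,0.06,-0.12,0],[0,0.06,-0.12,0],[0,0.06,-0.12,0],[0,0.06,-0.12,0],[0,0.06,-0.12,0],[0,0.06,-0.12,0],[0,0.06,-0.12,0]]
  ]
}}

```text
time: 3.25
tool_pos: [0.4752, 0.0365, 0.2549]
ee_rot: [-1.164, 1.57, -2.826]
wrist_force: [0.3, -0.6, 0.3]
width: 0.0005
```

Run:
```python
from st import *
go([.486,.050,.105])
```

```text
t 3.25 pos [0.4752 0.0365 0.2549] w 0.0005 F [ 0.33 -0.62  0.32] q [-0.04 -0.08  1.44 -0.    1.78  0.05]
x [-0.001 -0.    -1.   ] y [ 0.996 -0.091 -0.001] z [-0.091 -0.996  0.   ] jawdeg -5.23
tool shift mm [149.9   9.6 -14.5] frac [ 0.5997  0.0384 -0.0578]
```

Emit:
{"api": "drive_tool", "payload": {
  "commands": [
    [[0.05,0.01,-0.015,0],[0.05,0.01,-0.015,0],[0.05,0.01,-0.015,0],[0.05,0.008,-0.013,0],[0.05,0,0,0],[0.05,0,0,0],[0.05,0,0,0],[0.05,0,0,0],[0.05,0,0,0],[0.05,0,0,0],[0.05,0,0,0],[0.05,0,0,0],[0,0,0,0],[0,0,0,0]]
  ]
}}

```text
time: 4.65
tool_pos: [0.4856, 0.0487, 0.1052]
ee_rot: [-1.269, 1.57, -2.928]
wrist_force: [0.7, -0.8, 0.9]
width: 0.0003
```

Run:
```python
from st import *
from bench import imaging
import cv2
go([.486,.050,.036])
I=[]
for n,b in (("scene",(220,150,340,280)),("side",(220,150,340,280))):
    s=imaging.snapshot(n); I.append(cv2.resize(s["pixels"][b[1]:b[3],b[0]:b[2],::-1],None,fx=3.3,fy=3.3,interpolation=2))
cv2.imwrite("pics/a1.png",np.hstack(I))
```

```text
t 4.65 pos [0.4856 0.0487 0.1052] w 0.0003 F [ 0.72 -0.84  0.86] q [-0.02 -0.01  1.67 -0.    1.48  0.07]
x [-0. -0. -1.] y [ 0.996 -0.088 -0.   ] z [-0.088 -0.996  0.   ] jawdeg -5.06
tool shift mm [69.2  0.3 -1.3] frac [ 0.2768  0.0013 -0.0052]
```

View pics/a1.png

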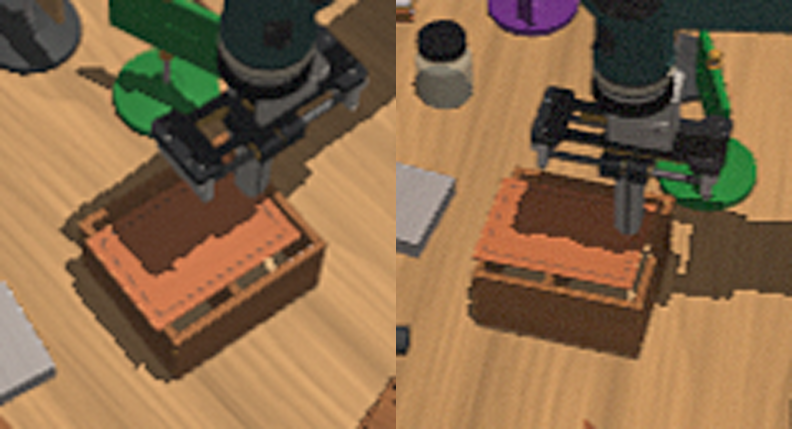

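The shut fingers hang over the free end, at about (240,190) left and (630,215) right. The green sign stays clear. Now I press slowly.

Emit:
{"api": "drive_tool", "payload": {
  "commands": [
    [[0.02,0,0,0],[0.02,0,0,0],[0.02,0,0,0],[0.02,0,0,0],[0.02,0,0,0],[0.02,0,0,0],[0.02,0,0,0],[0.02,0,0,0],[0.02,0,0,0],[0.02,0,0,0],[0.02,0,0,0],[0.02,0,0,0],[0.02,0,0,0],[0.015,0,0,0],[0,0,0,0],[0,0,0,0]]
  ]
}}

```text
time: 6.35
tool_pos: [0.4857, 0.0487, 0.0367]
ee_rot: [-0.26, 1.571, -1.919]
wrist_force: [0.1, 0.2, 0.1]
width: 0.0005
```

Run:
```python
from st import *
from bench import imaging
import cv2
st()
I=[]
for n,b in (("scene",(220,150,340,280)),("side",(220,150,340,280))):
    s=imaging.snapshot(n); I.append(cv2.resize(s["pixels"][b[1]:b[3],b[0]:b[2],::-1],None,fx=3.3,fy=3.3,interpolation=2))
cv2.imwrite("pics/a2.png",np.hstack(I))
```

```text
t 6.35 pos [0.4857 0.0487 0.0367] w 0.0005 F [0.07 0.24 0.1 ] q [-0.02  0.05  1.76 -0.    1.34  0.07]
x [-0. -0. -1.] y [ 0.996 -0.088 -0.   ] z [-0.088 -0.996  0.   ] jawdeg -5.06
```

View pics/a2.png

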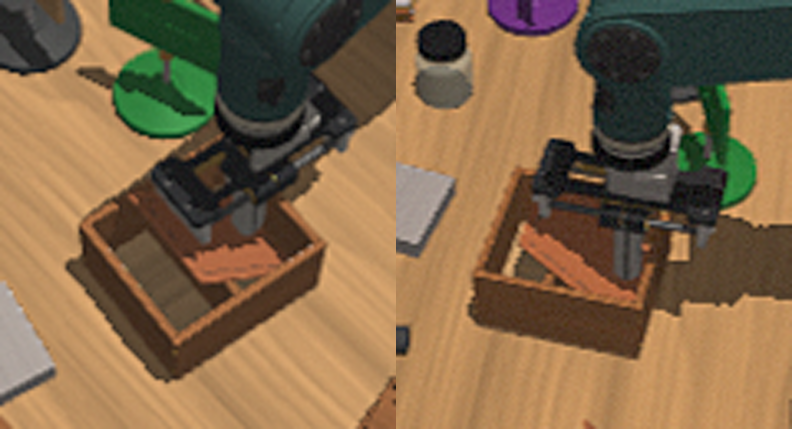

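The plate has tipped and slid in, with its foot down near the right wall, and the wrist force is about 0. Raising.

Emit:
{"api": "drive_tool", "payload": {
  "commands": [
    [[-0.03,0,0,0],[-0.04,0,0,0],[-0.08,0,0,0],[-0.08,0,0,0],[-0.1,0,0,0],[-0.1,0,0,0],[-0.1,0,0,0],[-0.1,0,0,0],[-0.1,0,0,0],[-0.1,0,0,0],[0,0,0,0]]
  ],
  "grip": 0
}}

```text
time: 7.55
tool_pos: [0.4876, 0.0487, 0.2496]
ee_rot: [1.635, 1.561, -0.024]
wrist_force: [-0.1, -0.7, 0.8]
width: 0.0004
```

Run:
```python
from st import *
from h import *
from bench import imaging
st()
I=[]
for n,b in (("scene",(220,150,340,280)),("side",(220,150,340,280))):
    s=imaging.snapshot(n); np.savez(f"pics/{n}3.npz",**s)
    I.append(cv2.resize(s["pixels"][b[1]:b[3],b[0]:b[2],::-1],None,fx=3.3,fy=3.3,interpolation=2))
    P,m=cloud(s);c=s["pixels"].astype(int)
    pl=m&(P[...,0]>.45)&(P[...,0]<.63)&(P[...,1]>-.03)&(P[...,1]<.12)&(P[...,2]>.0)&(P[...,2]<.14)&(c[...,0]-c[...,2]>75)
    q=P[pl]
    # tray frame
    a=np.radians(174.5);d=q-[.540,.045,0]
    t=np.c_[d[:,0]*np.cos(a)+d[:,1]*np.sin(a),-d[:,0]*np.sin(a)+d[:,1]*np.cos(a),q[:,2]]
    # ransac plane via x->z in tray
    from numpy.random import default_rng
    g=default_rng(0);best=None
    for _ in range(300):
        i=g.choice(len(t),3,replace=False)
        nrm=np.cross(t[i[1]]-t[i[0]],t[i[2]]-t[i[0]]);l=np.linalg.norm(nrm)
        if l<1e-9: continue
        nrm/=l
        if abs(nrm[2])<.3 : continue
        inl=abs((t-t[i[0]])@nrm)<.003
        if abs(nrm[2])>.95: continue
        if best is None or inl.sum()>best[0].sum(): best=(inl,nrm)
    tt=t[best[0]];print(n,len(q),best[0].sum(),"normal",best[1].round(3),"ang",np.degrees(np.arccos(abs(best[1][2]))))
    print("min",np.percentile(tt,1,axis=0).round(4),"max",np.percentile(tt,99,axis=0).round(4))
    top=tt[tt[:,2]>np.percentile(tt[:,2],90)];print("top",top.mean(0).round(4), top[:,1].min(),top[:,1].max())
cv2.imwrite("pics/a3.png",np.hstack(I))
```

```text
t 7.55 pos [0.4876 0.0487 0.2496] w 0.0004 F [-0.07 -0.66  0.78] q [-0.02 -0.06  1.43 -0.    1.76  0.07]
x [ 0.01 -0.   -1.  ] y [ 0.996 -0.088  0.01 ] z [-0.088 -0.996 -0.001] jawdeg -5.06
scene 746 462 normal [ 0.681 -0.02   0.732] ang 42.94145959397307
min [-0.0419 -0.0691  0.0202] max [0.0641 0.0161 0.1186]
top [-0.0385 -0.0253  0.116 ] -0.05436129790902028 0.005287535250444368
side 793 441 normal [-0.668 -0.038 -0.743] ang 41.991250733386565
min [-0.0419 -0.0657  0.0004] max [0.0893 0.033  0.117 ]
top [-0.0366 -0.0312  0.1126] -0.05903369273130948 0.0038285295230053727
```

View pics/a3.png

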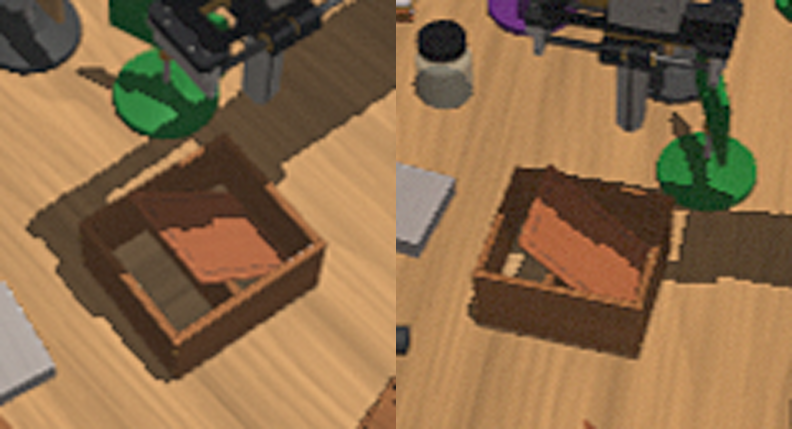

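Both views agree: the plate leans about 43° with its raised edge near tray x −43 mm, z 0.119. It stands free, so step 1 should be met. Next I open to about 50 mm and straddle the raised edge.

Run:
```python
from st import *
go([.5738,.0417,.15])
```

```text
t 7.65 pos [0.4858 0.0487 0.2448] w 0.0002 F [ 0.78 -0.7  -0.57] q [-0.02 -0.06  1.44 -0.    1.76  0.07]
x [ 0.002 -0.    -1.   ] y [ 0.996 -0.088  0.002] z [-0.088 -0.996 -0.   ] jawdeg -5.06
tool shift mm [95.  88.1 -0.8] frac [ 0.3799  0.3523 -0.003 ]
```

Emit:
{"api": "drive_tool", "payload": {
  "commands": [
    [[0,0.06,0,0],[0,0.06,0,0],[0,0.06,0,0],[0,0.06,0,0],[0,0.06,-0.003,0],[0,0.052,0,0],[0.08,0,0,0],[0.08,0,0,0],[0.08,0,0,0],[0.08,0,0,0],[0.06,0,0,0],[0,0,0,0],[0,0,0,0]]
  ],
  "grip": 0.55
}}

```text
time: 8.95
tool_pos: [0.573, 0.0417, 0.1486]
ee_rot: [-1.464, 1.569, -3.123]
wrist_force: [0.6, 0.0, -0.3]
width: 0.0522
```

Run:
```python
from st import *
from bench import imaging
import cv2
go([.5738,.0417,.102])
I=[]
for n,b in (("scene",(220,150,340,280)),("side",(220,150,340,280))):
    s=imaging.snapshot(n); I.append(cv2.resize(s["pixels"][b[1]:b[3],b[0]:b[2],::-1],None,fx=3.3,fy=3.3,interpolation=2))
cv2.imwrite("pics/a4.png",np.hstack(I))
s=imaging.snapshot("wrist");cv2.imwrite("pics/w4.png",s["pixels"][:,:,::-1])
```

```text
t 8.95 pos [0.573  0.0417 0.1486] w 0.0522 F [ 0.55  0.02 -0.26] q [-0.03  0.16  1.4  -0.    1.58  0.06]
x [-0.001 -0.    -1.   ] y [ 0.996 -0.088 -0.001] z [-0.088 -0.996  0.   ] jawdeg -5.06
tool shift mm [46.6  0.8 -0.1] frac [ 0.1866  0.0033 -0.0002]
```

View pics/a4.png

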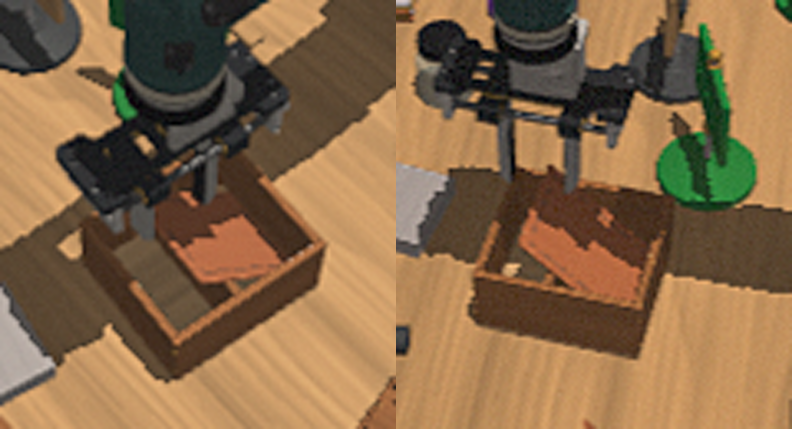

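View pics/w4.png

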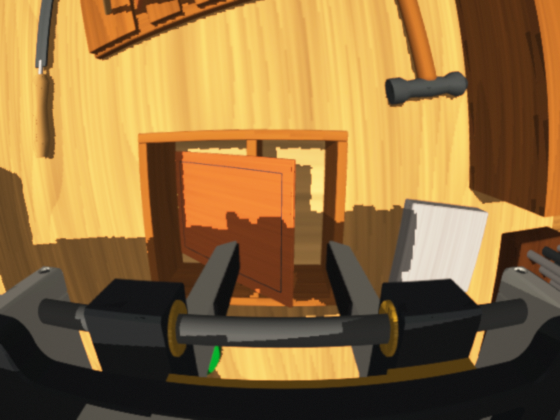

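The wrist view shows the raised edge (col ~293) between the left finger (238) and the right one (330). I'll descend.

Emit:
{"api": "drive_tool", "payload": {
  "commands": [
    [[0.04,0,0,0],[0.04,0,0,0],[0.04,0,0,0],[0.04,0,0,0],[0.027,0,0,0],[0,0,0,0],[0,0,0,0]]
  ]
}}

```text
time: 9.8
tool_pos: [0.5734, 0.0417, 0.1023]
ee_rot: [-1.338, 1.571, -2.997]
wrist_force: [-1.0, 0.3, 0.2]
width: 0.0518
```

Run:
```python
from st import *
from bench import imaging
import cv2
o,R=st()
d=o["tool_pos"]-[.540,.045,0];a=np.radians(174.5)
print("tray xy",d[0]*np.cos(a)+d[1]*np.sin(a),-d[0]*np.sin(a)+d[1]*np.cos(a))
s=imaging.snapshot("wrist");cv2.imwrite("pics/w5.png",s["pixels"][:,:,::-1])
```

```text
t 9.8 pos [0.5734 0.0417 0.1023] w 0.0518 F [-0.97  0.32  0.23] q [-0.03  0.18  1.47 -0.    1.49  0.06]
x [-0. -0. -1.] y [ 0.996 -0.088 -0.   ] z [-0.088 -0.996  0.   ] jawdeg -5.07
tray xy -0.03353658591567602 9.351499747049536e-05
```

View pics/w5.png

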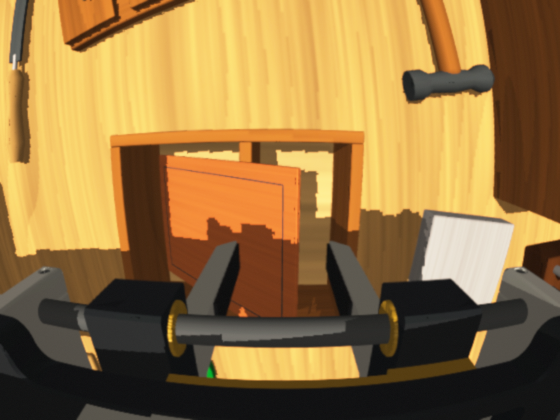

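Emit:
{"api": "drive_tool", "payload": {
  "commands": [
    [[0,-0.022,0,0],[0,-0.022,0,0],[0,-0.022,0,0],[-0.016,-0.023,0,0],[-0.016,-0.023,0,0],[-0.016,-0.023,0,0],[-0.017,-0.024,0,0],[-0.017,-0.024,0,0],[-0.017,-0.024,0,0],[-0.012,-0.025,0,0],[-0.012,-0.025,0,0],[-0.012,-0.025,0,0],[0,0,0,0]]
  ]
}}

```text
time: 11.15
tool_pos: [0.5017, 0.0481, 0.1359]
ee_rot: [-1.483, 1.569, 3.141]
wrist_force: [1.0, 0.3, -0.9]
width: 0.0516
```

```bash
cat > look.py <<'E'
from st import *
from bench import imaging
import cv2,sys
o,R=st()
d=o["tool_pos"]-[.540,.045,0];a=np.radians(174.5)
print("tray xy",d[0]*np.cos(a)+d[1]*np.sin(a),-d[0]*np.sin(a)+d[1]*np.cos(a))
k=sys.argv[1]; b=tuple(map(int,sys.argv[2].split(',')))if len(sys.argv)>2 else (210,120,340,280)
s=imaging.snapshot("side");i=cv2.resize(s["pixels"][b[1]:b[3],b[0]:b[2],::-1],None,fx=2.6,fy=2.6,interpolation=2)
w=imaging.snapshot("wrist")["pixels"][:,:,::-1]; w=cv2.resize(w,(460,345))
H=max(i.shape[0],345); f=lambda m:cv2.copyMakeBorder(m,0,H-m.shape[0],0,0,0)
cv2.imwrite(f"pics/l{k}.png",np.hstack([f(i),f(w)]))
E
python3 look.py 1
```

```text
t 11.15 pos [0.5017 0.0481 0.1359] w 0.0516 F [ 1.02  0.34 -0.91] q [-0.02  0.01  1.59 -0.    1.54  0.07]
x [-0.002  0.    -1.   ] y [ 0.996 -0.088 -0.002] z [-0.088 -0.996  0.   ] jawdeg -5.05
tray xy 0.03841844785665488 0.0005832995403283196
```

View pics/l1.png

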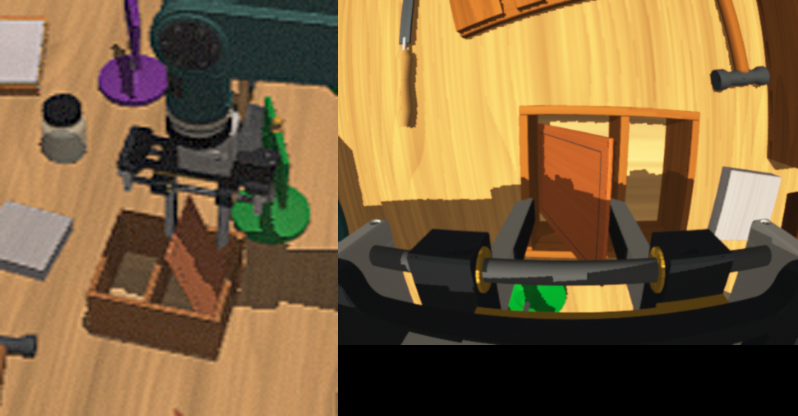

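The plate is swinging up (about 65°), its edge riding on the far finger pad. I carry on, then close.

Emit:
{"api": "drive_tool", "payload": {
  "commands": [
    [[-0.008,-0.024,0,0],[-0.008,-0.024,0,0],[-0.006,-0.024,0,0],[-0.004,-0.008,0,0],[0,0,0,0]]
  ]
}}

```text
time: 11.75
tool_pos: [0.4828, 0.0497, 0.1429]
ee_rot: [0.644, 1.571, -1.015]
wrist_force: [1.7, -0.3, -0.6]
width: 0.0518
```

Emit:
{"api": "drive_tool", "payload": {
  "commands": [
    [[0,0,0,0],[0,0,0,0],[0,0,0,0],[0,0,0,0],[0,0,0,0],[0,0,0,0],[0,0,0,0],[0,0,0,0]]
  ],
  "grip": 0
}}

```text
time: 12.55
tool_pos: [0.4819, 0.0498, 0.1427]
ee_rot: [-1.527, 1.567, 3.097]
wrist_force: [-3.7, 0.7, 3.7]
width: 0.0043
```

```bash
python3 look.py 2
```

```text
t 12.55 pos [0.4819 0.0498 0.1427] w 0.0043 F [-3.74  0.65  3.67] q [-0.01 -0.04  1.62  0.    1.56  0.07]
x [-0.003  0.    -1.   ] y [ 0.996 -0.088 -0.003] z [-0.088 -0.996  0.   ] jawdeg -5.06
tray xy 0.058314454860678745 0.0007544021112348065
```

View pics/l2.png

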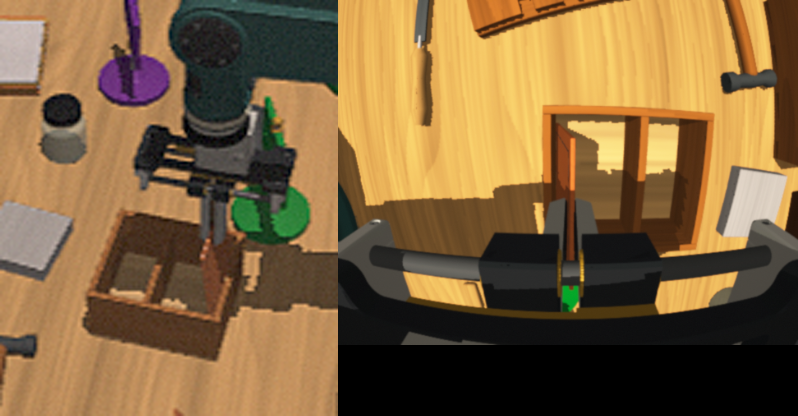

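Emit:
{"api": "drive_tool", "payload": {
  "commands": [
    [[-0.02,0,0,0],[-0.02,0,0,0],[-0.03,0,0,0],[-0.04,0,0,0],[-0.05,0,0,0],[-0.05,0,0,0],[-0.06,0,0,0],[-0.06,0,0,0],[-0.06,0,0,0],[-0.06,0,0,0],[-0.06,0,0,0],[-0.06,0,0,0],[-0.04,0,0,0],[0,0,0,0]]
  ]
}}

```text
time: 14.05
tool_pos: [0.484, 0.0497, 0.2975]
ee_rot: [1.627, 1.567, -0.032]
wrist_force: [0.1, 0.6, -4.5]
width: 0.0026
```

```bash
python3 look.py 3 210,80,340,260
python3 - <<'E'
from h import *
from bench import imaging
for n in("scene","side"):
    s=imaging.snapshot(n); np.savez(f"pics/{n}4.npz",**s)
    P,m=cloud(s);c=s["pixels"].astype(int)
    pl=m&(P[...,0]>.42)&(P[...,0]<.55)&(P[...,1]>-.04)&(P[...,1]<.13)&(P[...,2]>.1)&(P[...,2]<.32)&(c[...,0]-c[...,2]>40)&(c[...,0]-c[...,1]>25)
    q=P[pl];print(n,len(q),np.percentile(q,[1,50,99],axis=0).round(4).tolist())
    if len(q)>20:
        C=q-np.median(q,0);u,w,v=np.linalg.svd(C[np.abs(C).max(1)<.1],full_matrices=False);print(w,v[2].round(3))
E
```

```text
t 14.05 pos [0.484  0.0497 0.2975] w 0.0026 F [ 0.06  0.59 -4.48] q [-0.01 -0.06  1.34 -0.    1.86  0.07]
x [ 0.004 -0.    -1.   ] y [ 0.996 -0.088  0.004] z [-0.088 -0.996 -0.   ] jawdeg -5.06
tray xy 0.05615726362807584 0.0006848117656573652
scene 865 [[0.4793, -0.0023, 0.16], [0.4856, 0.0614, 0.2356], [0.4903, 0.1046, 0.318]]
[1.32695248 0.8908339  0.02588582] [ 0.996 -0.087 -0.002]
side 246 [[0.478, -0.0007, 0.1608], [0.4848, 0.0751, 0.2363], [0.4904, 0.1078, 0.3181]]
[0.74938268 0.4458956  0.01636037] [-0.996  0.093  0.006]
```

View pics/l3.png

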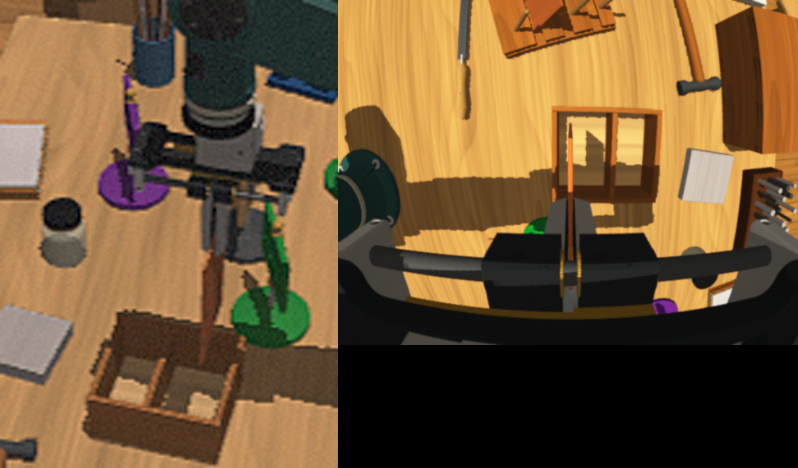

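The plate hangs upright: normal (0.996,−0.087,0), bottom about 137.5 mm below the TCP. Now I refine the rack's groove and peg positions from the first pictures.

Run:
```python
from fit import *
S={n:dict(np.load(f"pics/{n}0.npz")) for n in("scene","side")}
t,p,r=np.load("tp.npy")
yaw=r[2];c=r[:2]
def W(x,y,z): 
    return np.array([c[0]+x*np.cos(yaw)-y*np.sin(yaw),c[1]+x*np.sin(yaw)+y*np.cos(yaw),z])
# cloud profile across rack: z vs x for |y|<60 bins
for n in S:
    P,m=cloud(S[n]); d=P[...,:2]-c
    x=d[...,0]*np.cos(yaw)+d[...,1]*np.sin(yaw); y=-d[...,0]*np.sin(yaw)+d[...,1]*np.cos(yaw); z=P[...,2]
    print(n)
    mm=m&(abs(y)<.07)&(x>-.15)&(x<-.02)&(z<.12)&(z>-.01)
    # groove: points with z<.021 inside
    for lo in np.arange(-.112,.1,.004):
        b=m&(abs(y)<.07)&(x>=lo)&(x<lo+.004)&(z<.035)&(z>0)
        print(f"{lo*1000+2:.0f}:{np.median(z[b])*1000:.1f}/{np.percentile(z[b],10)*1000:.1f}",end=" ")
    print()
    for z0 in (.03,.045,.06,.075,.09):
        for nm,(a,bb) in dict(row0=(-.13,-.065),row1=(-.075,-.02)).items():
            for sg in(-1,1):
                b=m&(abs(y-sg*.034)<.012)&(abs(z-z0)<.006)&(x>a)&(x<bb)
                if nm=="row1": b&=abs(x-(-.030-(z0-.024)*.466))<.012
                else: b&=abs(x-(-.080-(z0-.024)*.466))<.012
                if b.sum()>2: print(nm,sg,z0,b.sum(),"x",x[b].mean().round(4),"y",y[b].mean().round(4), "z",z[b].mean().round(3),"=>root x",(x[b]+(z[b]-.024)*.466).mean().round(4))
```

```text
scene
-110:2.1/0.6 -106:2.0/0.4 -102:1.8/0.5 -98:13.1/1.6 -94:25.0/22.9 -90:24.8/21.6 -86:25.5/22.6 -82:24.8/22.4 -78:25.2/22.4 -74:24.6/22.2 -70:16.9/14.3 -66:15.2/12.8 -62:15.4/12.9 -58:18.2/13.2 -54:23.7/15.5 -50:24.7/21.6 -46:24.3/22.5 -42:25.0/22.0 -38:25.0/21.6 -34:25.1/21.8 -30:24.4/22.3 -26:24.9/22.6 -22:23.1/19.0 -18:15.6/13.2 -14:15.0/12.7 -10:14.8/12.0 -6:20.7/13.0 -2:24.8/21.5 2:24.5/21.8 6:24.5/22.3 10:25.1/22.7 14:24.6/23.3 18:24.8/22.6 22:24.3/22.2 26:23.8/22.0 30:25.0/16.8 34:16.7/13.2 38:15.8/12.8 42:18.1/14.0 46:24.4/17.1 50:24.4/22.1 54:25.0/21.5 58:25.4/22.7 62:25.3/22.5 66:25.1/22.1 70:25.5/21.6 74:24.8/21.5 78:24.4/22.4 82:25.2/23.1 86:24.8/22.6 90:24.1/21.6 94:24.8/21.9 98:25.0/22.3 102:24.1/22.5 
row0 -1 0.03 34 x -0.0832 y -0.0342 z 0.026 =>root x -0.0822
row0 1 0.03 34 x -0.085 y 0.0327 z 0.026 =>root x -0.0841
row1 -1 0.03 36 x -0.0353 y -0.0348 z 0.026 =>root x -0.0343
row1 1 0.03 30 x -0.0354 y 0.0326 z 0.026 =>root x -0.0345
row0 -1 0.09 7 x -0.1121 y -0.0334 z 0.092 =>root x -0.0805
row0 1 0.09 8 x -0.1112 y 0.0337 z 0.09 =>root x -0.0803
row1 -1 0.09 8
[... 1320 characters left out ...]
06 10 x -0.0954 y -0.0368 z 0.06 =>root x -0.0786
row0 1 0.06 11 x -0.0969 y 0.0309 z 0.061 =>root x -0.0798
row1 -1 0.06 9 x -0.0455 y -0.036 z 0.06 =>root x -0.0289
row1 1 0.06 6 x -0.0463 y 0.0308 z 0.062 =>root x -0.0284
row0 -1 0.075 8 x -0.1031 y -0.0361 z 0.075 =>root x -0.0795
row0 1 0.075 9 x -0.1041 y 0.0305 z 0.075 =>root x -0.0805
row1 -1 0.075 8 x -0.0538 y -0.0366 z 0.075 =>root x -0.0299
row1 1 0.075 10 x -0.0527 y 0.0309 z 0.073 =>root x -0.0297
row0 -1 0.09 11 x -0.1101 y -0.0361 z 0.089 =>root x -0.0798
row0 1 0.09 7 x -0.1089 y 0.0298 z 0.09 =>root x -0.0783
row1 -1 0.09 10 x -0.0601 y -0.0363 z 0.09 =>root x -0.0295
row1 1 0.09 9 x -0.0604 y 0.0311 z 0.09 =>root x -0.0294
```

Emit:
{"api": "drive_tool", "payload": {
  "commands": [
    [[0,0,0,-0.009],[0,0,0,-0.009],[0,0,0,-0.009],[0,0,0,-0.009],[0,0,0,-0.008],[0,0,0,0]]
  ]
}}

```text
time: 14.85
tool_pos: [0.4828, 0.0497, 0.2942]
ee_rot: [-1.751, 1.569, -3.134]
wrist_force: [-0.5, 0.0, -4.4]
width: 0.0028
```

Run:
```python
from st import *
go([.5413,.3289,.29])
```

```text
t 14.85 pos [0.4828 0.0497 0.2942] w 0.0028 F [-0.47  0.02 -4.41] q [-0.01 -0.06  1.34 -0.    1.86 -0.2 ]
x [-0.002 -0.    -1.   ] y [ 0.982  0.187 -0.002] z [ 0.187 -0.982 -0.   ] jawdeg 10.77
tool shift mm [   4.   109.6 -263.3] frac [ 0.0161  0.4385 -1.0533]
```

Emit:
{"api": "drive_tool", "payload": {
  "commands": [
    [[0,0.03,-0.07,0],[0,0.03,-0.07,0],[0,0.03,-0.07,0],[0,0.03,-0.07,0],[0,0.03,-0.07,0],[0,0.03,-0.07,0],[0,0.03,-0.07,0],[0,0.03,-0.07,0],[0,0.03,-0.07,0],[0,0.03,-0.07,0],[0,0.03,-0.07,0],[0,0.03,-0.07,0],[0,0.03,-0.07,0],[0,0.028,-0.07,0],[0,0.02,-0.07,0],[0,0,0,0],[0,0,0,0]]
  ]
}}

```text
time: 16.55
tool_pos: [0.5416, 0.3282, 0.2943]
ee_rot: [-0.93, 1.569, -2.313]
wrist_force: [-0.3, -0.0, -4.8]
width: 0.0032
```

Run:
```python
from st import *
from h import *
from bench import imaging
o,R=st()
go([.5413,.3289,.25])
c=np.array([.4725,.3159]);yaw=np.radians(190.69)
I=[]
for n,b in(("scene",(300,140,420,330)),("side",(230,180,350,350))):
    s=imaging.snapshot(n)
    P,m=cloud(s);col=s["pixels"].astype(int)
    d=P[...,:2]-c
    x=d[...,0]*np.cos(yaw)+d[...,1]*np.sin(yaw); y=-d[...,0]*np.sin(yaw)+d[...,1]*np.cos(yaw); z=P[...,2]
    pl=m&(abs(y)<.08)&(x>-.1)&(x<-.04)&(z>.13)&(z<.26)&(col[...,0]-col[...,2]>40)
    for lo in (.13,.16,.19,.22):
        q=pl&(z>=lo)&(z<lo+.03)
        if q.sum()>5: print(n,lo,q.sum(),"rack x",np.median(x[q]).round(4),"y",np.percentile(y[q],[1,99]).round(4))
    I.append(cv2.resize(s["pixels"][b[1]:b[3],b[0]:b[2],::-1],None,fx=3,fy=3,interpolation=2)[:500])
h=max(i.shape[0] for i in I)
cv2.imwrite("pics/b1.png",np.hstack([cv2.copyMakeBorder(i,0,h-i.shape[0],0,0,0) for i in I]))
```

```text
t 16.55 pos [0.5416 0.3282 0.2943] w 0.0032 F [-0.27 -0.   -4.8 ] q [ 0.46  0.28  0.97 -0.    1.89  0.27]
x [-0.001 -0.001 -1.   ] y [ 0.982  0.187 -0.002] z [ 0.187 -0.982  0.001] jawdeg 10.78
t 16.55 pos [0.5416 0.3282 0.2943] w 0.0032 F [-0.27 -0.   -4.8 ] q [ 0.46  0.28  0.97 -0.    1.89  0.27]
x [-0.001 -0.001 -1.   ] y [ 0.982  0.187 -0.002] z [ 0.187 -0.982  0.001] jawdeg 10.78
tool shift mm [44.3 -0.1 -0.8] frac [ 0.1772 -0.0003 -0.0033]
scene 0.13 12 rack x -0.0711 y [-0.0482  0.0375]
scene 0.16 219 rack x -0.0718 y [-0.0524  0.0547]
scene 0.19 247 rack x -0.0718 y [-0.0523  0.0544]
scene 0.22 95 rack x -0.0719 y [-0.0534  0.0552]
side 0.16 36 rack x -0.0698 y [-0.055   0.0536]
side 0.19 7 rack x -0.0711 y [-0.056  -0.0537]
side 0.22 33 rack x -0.0699 y [-0.0558  0.0267]
```

View pics/b1.png

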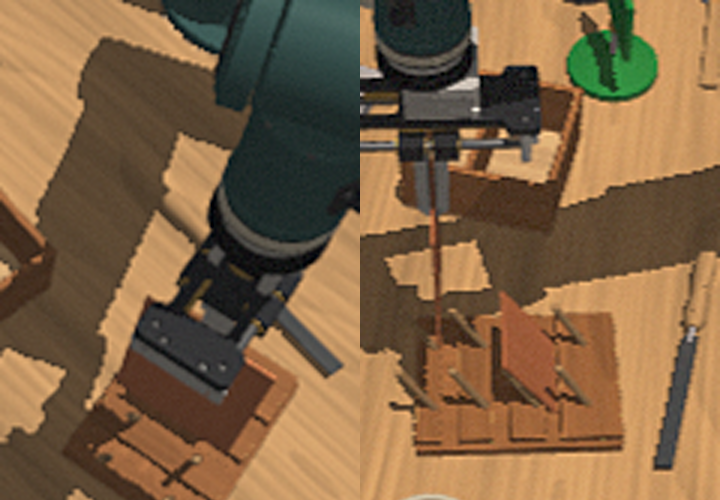

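The plate is centred over groove 0: rack x −70 mm, y 0±1, upright. Lowering until the foot is at about 35 mm.

Emit:
{"api": "drive_tool", "payload": {
  "commands": [
    [[0.04,0,-0.003,0],[0.04,0,0,0],[0.04,0,0,0],[0.04,0,0,0],[0.04,0,0,0],[0.04,0,0,0],[0.04,0,0,0],[0.04,0,0,0],[0.04,0,0,0],[0.03,0,0,0],[0.03,0,0,0],[0.03,0,0,0],[0.03,0,0,0],[0,0,0,0],[0,0,0,0]]
  ]
}}

```text
time: 18.15
tool_pos: [0.5415, 0.3288, 0.1751]
ee_rot: [-0.947, 1.571, -2.33]
wrist_force: [-0.3, 0.3, -4.2]
width: 0.0024
```

```bash
cat > look2.py <<'E'
from st import *
from h import *
from bench import imaging
import sys
go([.5413,.3289,.1515])
c=np.array([.4725,.3159]);yaw=np.radians(190.69)
I=[]
for n,b in(("scene",(290,190,420,330)),("side",(230,210,350,350))):
    s=imaging.snapshot(n)
    P,m=cloud(s);col=s["pixels"].astype(int)
    d=P[...,:2]-c
    x=d[...,0]*np.cos(yaw)+d[...,1]*np.sin(yaw); y=-d[...,0]*np.sin(yaw)+d[...,1]*np.cos(yaw); z=P[...,2]
    pl=m&(abs(y)<.06)&(x>-.17)&(x<-.04)&(z>.03)&(z<.19)&(col[...,0]-col[...,2]>50)
    pl&=(abs(abs(y)-.034)>.01)
    for lo in np.arange(.03,.18,.03):
        q=pl&(z>=lo)&(z<lo+.03)
        if q.sum()>5: print(n,lo.round(2),q.sum(),"rack x",np.median(x[q]).round(4),"y",np.percentile(y[q],[1,99]).round(4))
    I.append(cv2.resize(s["pixels"][b[1]:b[3],b[0]:b[2],::-1],None,fx=3,fy=3,interpolation=2))
h=max(i.shape[0] for i in I)
cv2.imwrite(f"pics/b{sys.argv[1]}.png",np.hstack([cv2.copyMakeBorder(i,0,h-i.shape[0],0,0,0) for i in I]))
E
python3 look2.py 2
```

```text
t 18.15 pos [0.5415 0.3288 0.1751] w 0.0024 F [-0.27  0.29 -4.24] q [ 0.46  0.28  1.21 -0.    1.66  0.27]
x [-0. -0. -1.] y [ 0.982  0.187 -0.   ] z [ 0.187 -0.982  0.   ] jawdeg 10.78
tool shift mm [23.6 -0.2 -0.2] frac [ 0.0943 -0.0009 -0.0007]
scene 0.03 7 rack x -0.0717 y [-0.0539  0.0501]
scene 0.06 16 rack x -0.0721 y [-0.054   0.0534]
scene 0.15 6 rack x -0.0718 y [-0.0544  0.0492]
side 0.03 9 rack x -0.0706 y [-0.0567  0.0496]
side 0.06 14 rack x -0.0703 y [-0.0583  0.042 ]
side 0.12 9 rack x -0.0707 y [-0.0572  0.0027]
side 0.15 14 rack x -0.0711 y [-0.0574 -0.0021]
```

View pics/b2.png

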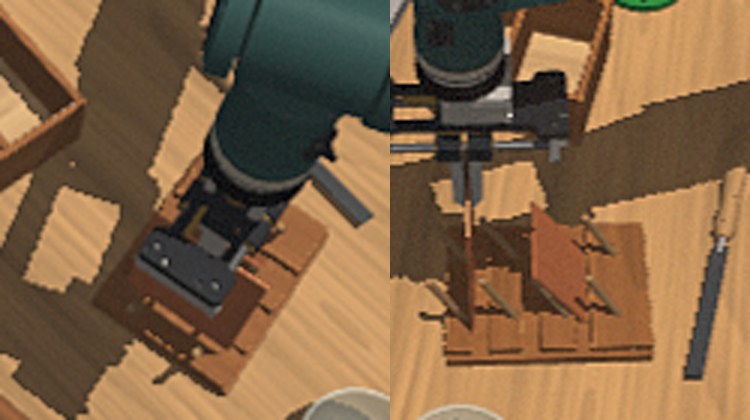

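No contact so far; the force is just the weight. Down the last stretch slowly.

Emit:
{"api": "drive_tool", "payload": {
  "commands": [
    [[0.01,0,0,0],[0.01,0,0,0],[0.01,0,0,0],[0.01,0,0,0],[0.01,0,0,0],[0.01,0,0,0],[0,0,0,0],[0,0,0,0]]
  ]
}}

```text
time: 19.05
tool_pos: [0.5415, 0.3288, 0.1601]
ee_rot: [-0.894, 1.571, -2.277]
wrist_force: [0.2, 0.7, -4.3]
width: 0.0028
```

Emit:
{"api": "drive_tool", "payload": {
  "commands": [
    [[0.008,0,0,0],[0.008,0,0,0],[0.008,0,0,0],[0.008,0,0,0],[0,0,0,0],[0,0,0,0]]
  ]
}}

```text
time: 19.65
tool_pos: [0.5415, 0.3288, 0.1521]
ee_rot: [-1.203, 1.571, -2.586]
wrist_force: [-0.4, -1.0, -4.0]
width: 0.0022
```

The foot is below the groove edge, with still no upward force. I feel for the floor.

Emit:
{"api": "drive_tool", "payload": {
  "commands": [
    [[0.004,0,0,0],[0.004,0,0,0],[0,0,0,0],[0,0,0,0]]
  ]
}}

```text
time: 20.05
tool_pos: [0.542, 0.3288, 0.1518]
ee_rot: [1.653, 1.569, 0.27]
wrist_force: [-1.4, -1.6, 4.9]
width: 0.003
```

The floor is found: TCP 0.152, so the foot is at about 14 mm, and the force has reversed. I open a little and let the plate rest on the far finger, then lower it back gently onto the pegs.

Emit:
{"api": "drive_tool", "payload": {
  "commands": [
    [[0,0,0,0],[0,0,0,0],[0,0,0,0],[0,0,0,0],[0,0,0,0]]
  ],
  "grip": 0.32
}}

```text
time: 20.55
tool_pos: [0.5415, 0.3288, 0.1498]
ee_rot: [-1.266, 1.57, -2.649]
wrist_force: [0.7, -0.4, -1.1]
width: 0.03
```

```bash
python3 look2.py 3; python3 look.py 5 230,210,350,350
```

```text
t 20.55 pos [0.5415 0.3288 0.1498] w 0.03 F [ 0.7  -0.35 -1.13] q [ 0.46  0.29  1.25 -0.    1.61  0.27]
x [-0. -0. -1.] y [ 0.982  0.187 -0.   ] z [ 0.187 -0.982  0.   ] jawdeg 10.78
tool shift mm [-1.7 -0.2 -0.1] frac [-0.0068 -0.0007 -0.0005]
scene 0.03 6 rack x -0.0736 y [-0.0539  0.0533]
scene 0.15 16 rack x -0.0828 y [-0.0544  0.0514]
side 0.03 28 rack x -0.0735 y [-0.0575  0.053 ]
side 0.06 23 rack x -0.0755 y [-0.0561  0.051 ]
side 0.09 18 rack x -0.0776 y [-0.0572  0.0523]
side 0.12 28 rack x -0.0811 y [-0.0574  0.0518]
side 0.15 38 rack x -0.0835 y [-0.057   0.0399]
t 20.65 pos [0.5416 0.3288 0.15  ] w 0.03 F [-0.06 -0.63 -0.2 ] q [ 0.46  0.29  1.25 -0.    1.61  0.27]
x [-0. -0. -1.] y [ 0.982  0.187 -0.   ] z [ 0.187 -0.982  0.   ] jawdeg 10.78
tray xy 0.02557956083734438 -0.28265550594734146
```

View pics/l5.png

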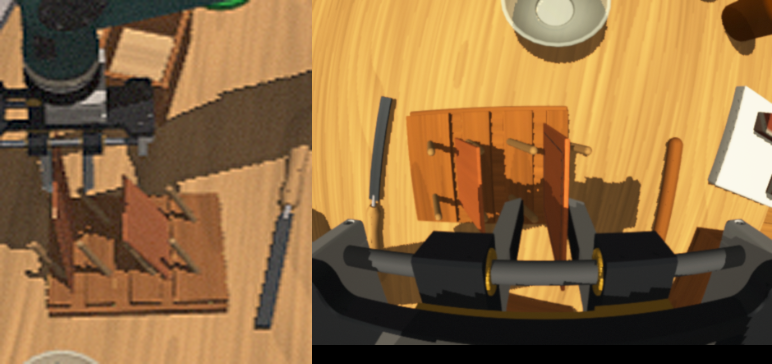

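Just as planned: the plate now leans about 5° away, its edge resting on the far finger. Easing it back.

Emit:
{"api": "drive_tool", "payload": {
  "commands": [
    [[0.004,0.014,0,0],[0.004,0.014,0,0],[0.004,0.014,0,0],[0.005,0.014,0,0],[0.006,0.014,0,0],[0.006,0.014,0,0],[0.007,0.014,0,0],[0.007,0.014,0,0],[0.007,0.014,0,0],[0.007,0.014,0,0],[0.007,0.014,0,0],[0.007,0.014,0,0],[0.007,0.014,0,0],[0.007,0.014,0,0],[0,0,0,0]]
  ]
}}

```text
time: 22.25
tool_pos: [0.5902, 0.338, 0.1286]
ee_rot: [0.593, 1.571, -0.79]
wrist_force: [1.3, 0.1, 1.2]
width: 0.0302
```

```bash
python3 look2.py 4; python3 look.py 6 230,210,350,350
```

```text
t 22.25 pos [0.5902 0.338  0.1286] w 0.0302 F [1.27 0.15 1.2 ] q [ 0.44  0.4   1.14 -0.    1.6   0.25]
x [ 0. -0. -1.] y [0.982 0.187 0.   ] z [ 0.187 -0.982  0.   ] jawdeg 10.77
tool shift mm [-22.9 -49.7  -0.2] frac [-0.0917 -0.1988 -0.0008]
scene 0.15 11 rack x -0.1336 y [-0.0539  0.0519]
side 0.03 90 rack x -0.0798 y [-0.0567  0.0538]
side 0.06 92 rack x -0.0942 y [-0.0574  0.0514]
side 0.09 78 rack x -0.1078 y [-0.0559  0.0181]
side 0.12 91 rack x -0.1216 y [-0.0572  0.0483]
side 0.15 47 rack x -0.1323 y [-0.0557  0.05  ]
t 22.35 pos [0.5898 0.3379 0.1288] w 0.0302 F [ 1.28 -0.24  0.97] q [ 0.44  0.4   1.14 -0.    1.6   0.25]
x [-0. -0. -1.] y [ 0.982  0.187 -0.   ] z [ 0.187 -0.982  0.   ] jawdeg 10.77
tray xy -0.02145937381862898 -0.29632753977064463
```

View pics/l6.png

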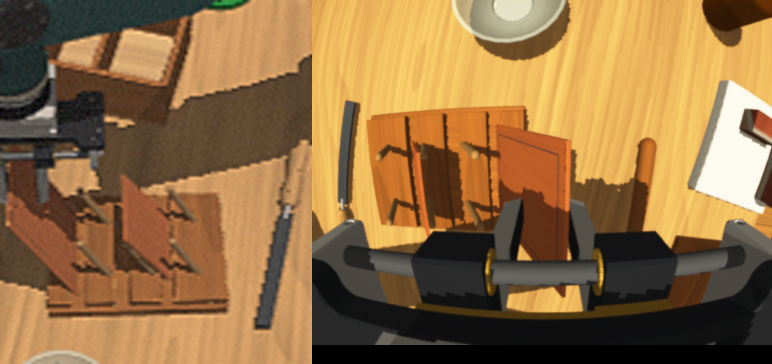

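It leans about 25° and is practically on the pegs. A little farther, then open and check.

Emit:
{"api": "drive_tool", "payload": {
  "commands": [
    [[0,0.012,0,0],[0,0.012,0,0],[0,0.012,0,0],[0,0.008,0,0],[0,0,0,0],[0,0,0,0]]
  ]
}}

```text
time: 23.05
tool_pos: [0.6005, 0.34, 0.1288]
ee_rot: [-1.211, 1.57, -2.594]
wrist_force: [-0.1, -0.2, -0.1]
width: 0.0302
```

```bash
python3 look2.py 5; python3 look.py 7 230,210,350,350
```

```text
t 23.05 pos [0.6005 0.34   0.1288] w 0.0302 F [-0.12 -0.24 -0.08] q [ 0.43  0.42  1.11 -0.    1.61  0.25]
x [-0. -0. -1.] y [ 0.982  0.187 -0.   ] z [ 0.187 -0.982  0.   ] jawdeg 10.78
tool shift mm [-22.6 -60.2  -0.2] frac [-0.0906 -0.2408 -0.0007]
scene 0.03 6 rack x -0.0782 y [-0.0581  0.0488]
scene 0.09 6 rack x -0.1095 y [-0.0538 -0.0452]
scene 0.12 6 rack x -0.1261 y [-0.0532 -0.0449]
scene 0.15 12 rack x -0.1398 y [-0.0539  0.0534]
side 0.03 109 rack x -0.0799 y [-0.0568  0.0535]
side 0.06 113 rack x -0.0966 y [-0.0569  0.0527]
side 0.09 76 rack x -0.1114 y [-0.057  0.011]
side 0.12 96 rack x -0.129 y [-0.0586  0.0497]
side 0.15 42 rack x -0.1398 y [-0.057   0.0486]
t 23.15 pos [0.6004 0.34   0.1289] w 0.0301 F [-1.15  0.26  0.04] q [ 0.43  0.42  1.11 -0.    1.61  0.25]
x [-0. -0. -1.] y [ 0.982  0.187 -0.   ] z [ 0.187 -0.982  0.   ] jawdeg 10.78
tray xy -0.031833389964815835 -0.2994373217765772
```

View pics/l7.png

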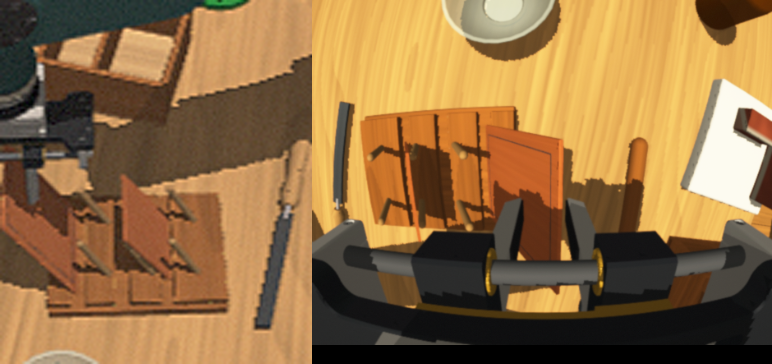

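Emit:
{"api": "drive_tool", "payload": {
  "commands": [
    [[0,0,0,0],[0,0,0,0],[0,0,0,0],[0,0,0,0],[0,0,0,0]]
  ],
  "grip": 0.6
}}

```text
time: 23.75
tool_pos: [0.6005, 0.34, 0.1289]
ee_rot: [-0.05, 1.571, -1.433]
wrist_force: [-0.0, -0.6, 0.5]
width: 0.0564
```

```bash
python3 look2.py 6|grep side
```

```text
side 0.03 103 rack x -0.0798 y [-0.0564  0.0515]
side 0.06 99 rack x -0.0962 y [-0.057   0.0468]
side 0.09 99 rack x -0.1135 y [-0.0563  0.0547]
side 0.12 99 rack x -0.1274 y [-0.0569  0.0467]
side 0.15 42 rack x -0.1393 y [-0.0575  0.0507]
```

Emit:
{"api": "drive_tool", "payload": {
  "commands": [
    [[-0.02,0,0,0],[-0.04,0,0,0],[-0.08,0,0,0],[-0.1,0,0,0],[-0.1,0,0,0],[-0.1,0,0,0],[-0.1,0,0,0],[0,0,0,0]]
  ]
}}

```text
time: 24.65
tool_pos: [0.602, 0.3407, 0.2705]
ee_rot: [1.81, 1.56, 0.427]
wrist_force: [-0.3, -0.5, 1.4]
width: 0.0561
```

```bash
python3 look2.py 7
```

```text
t 24.65 pos [0.602  0.3407 0.2705] w 0.0561 F [-0.25 -0.48  1.37] q [ 0.43  0.41  0.85 -0.    1.87  0.24]
x [ 0.01   0.004 -1.   ] y [0.982 0.187 0.01 ] z [ 0.187 -0.982 -0.003] jawdeg 10.78
tool shift mm [118.3 -63.    0.5] frac [ 0.4733 -0.2522  0.0022]
scene 0.03 6 rack x -0.081 y [-0.0552 -0.0452]
scene 0.06 7 rack x -0.0993 y [-0.0525 -0.0038]
scene 0.09 37 rack x -0.111 y [-0.0532  0.0533]
scene 0.12 34 rack x -0.1262 y [-0.0527  0.0438]
scene 0.15 39 rack x -0.1398 y [-0.0535  0.0532]
side 0.03 127 rack x -0.082 y [-0.0569  0.0538]
side 0.06 119 rack x -0.0978 y [-0.0553  0.0513]
side 0.09 125 rack x -0.1129 y [-0.0567  0.052 ]
side 0.12 120 rack x -0.1284 y [-0.0562  0.0532]
side 0.15 49 rack x -0.1391 y [-0.0565  0.0514]
```

View pics/b7.png

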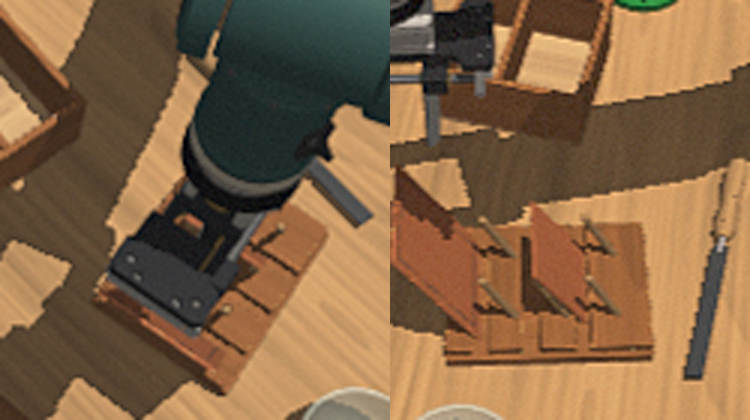

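The plate stands in groove 0: lean about 27°, centre near rack x −0.104, y 0, fingers clear. Next the sign: measure the axle and tile, and the look-alike nearby.

Run:
```python
from h import *
for n in("scene","side"):
    s=dict(np.load(f"pics/{n}0.npz"));P,m=cloud(s);c=s["pixels"].astype(int)
    x,y,z=P[...,0],P[...,1],P[...,2]
    near=m&(np.hypot(x-.48,y+.284)<.085)
    b=near&(z>.172)&(z<.2);q=P[b];print(n,"ball",len(q),q.mean(0).round(4),q.min(0).round(4),q.max(0).round(4))
    t=near&(z>.1)&(z<.168);q=P[t];mu=q.mean(0);u,w,v=np.linalg.svd(q[:,:2]-q[:,:2].mean(0),full_matrices=False)
    d=v[0]; pr=(q[:,:2]-q[:,:2].mean(0))@d; print("tile ang",np.degrees(np.arctan2(d[1],d[0])).round(1)," mid",(q[:,:2].mean(0)+d*(pr.min()+pr.max())/2).round(4),"len",np.ptp(pr).round(4))
    f=near&(z>.008)&(z<.03)&(c.max(-1)-c.min(-1)<30);q=(P[f][:,:2]*1000).astype(np.float32);h=cv2.convexHull(q);print("foot",cv2.minEnclosingCircle(h),cv2.fitEllipse(h)[0:2])
    g=m&(c[...,1]-c[...,0]>25)&(c[...,1]-c[...,2]>15)&(z>.08)&(z<.18)&(np.hypot(x-.43,y+.134)<.09);q=P[g];print("green1 tile",len(q),q[np.argmin(q[:,1])].round(3),q[np.argmax(q[:,1])].round(3))
```

```text
scene ball 16 [ 0.4806 -0.2857  0.1816] [ 0.4742 -0.293   0.1758] [ 0.4854 -0.2805  0.1884]
tile ang 87.8  mid [ 0.4826 -0.2889] len 0.1331
foot ((481.86480712890625, -286.70166015625), 54.443782806396484) ((483.0853271484375, -286.0154113769531), (103.10366821289062, 106.48749542236328))
green1 tile 608 [ 0.446 -0.192  0.129] [ 0.412 -0.069  0.111]
side ball 11 [ 0.4795 -0.2834  0.1808] [ 0.4739 -0.2903  0.1765] [ 0.4858 -0.2769  0.1881]
tile ang 86.1  mid [ 0.477  -0.2854] len 0.1354
foot ((484.27764892578125, -283.32891845703125), 58.135372161865234) ((487.0476379394531, -282.6744689941406), (89.7945785522461, 117.82672882080078))
green1 tile 189 [ 0.445 -0.19   0.16 ] [ 0.407 -0.064  0.15 ]
```

Emit:
{"api": "drive_tool", "payload": {
  "commands": [
    [[0,0,0,-0.013],[0,0,0,-0.0126],[0,0,0,0]]
  ],
  "grip": 0.3
}}

```text
time: 25.05
tool_pos: [0.5999, 0.3397, 0.2613]
ee_rot: [-1.465, 1.567, -2.687]
wrist_force: [-0.8, 0.7, 0.0]
width: 0.0358
```

Run:
```python
from st import *
go([.4835,-.2341,.25])
```

```text
t 25.05 pos [0.5999 0.3397 0.2613] w 0.0358 F [-0.81  0.71  0.03] q [ 0.43  0.41  0.86 -0.    1.87  0.08]
x [-0.004 -0.002 -1.   ] y [ 0.94   0.342 -0.004] z [ 0.342 -0.94   0.   ] jawdeg 19.98
tool shift mm [  12.8 -305.4  499.5] frac [ 0.0512 -1.2217  1.998 ]
```

Emit:
{"api": "drive_tool", "payload": {
  "commands": [
    [[0,-0.061,0.1,0],[0,-0.061,0.1,0],[0,-0.061,0.1,0],[0,-0.061,0.1,0],[0,-0.061,0.1,0],[0,-0.061,0.1,0],[0,-0.061,0.1,0],[0,-0.061,0.1,0],[0,-0.061,0.1,0],[0,-0.061,0.1,0],[0,-0.061,0.1,0],[0,-0.061,0.1,0],[0,-0.061,0.1,0],[0,-0.061,0.1,0],[0,-0.061,0.1,0],[0,-0.061,0.1,0],[0,-0.061,0.1,0],[0,-0.061,0.1,0],[0,-0.061,0.1,0],[0,-0.061,0.1,0]]
  ]
}}

```text
time: 27.05
tool_pos: [0.484, -0.235, 0.2625]
ee_rot: [-2.461, 1.569, 2.599]
wrist_force: [0.0, -0.4, -0.6]
width: 0.0284
```

Emit:
{"api": "drive_tool", "payload": {
  "commands": [
    [[0,0,0,0],[0,0,0,0]]
  ]
}}

```text
time: 27.25
tool_pos: [0.4844, -0.2341, 0.2627]
ee_rot: [-2.703, 1.568, 2.356]
wrist_force: [0.1, -0.3, -0.3]
width: 0.0281
```

```bash
python3 - <<'E'
from st import *
go([.4835,-.2341,.13])
E
python3 look.py 8 210,80,360,220; python3 look2.py 8
```

```text
t 27.25 pos [ 0.4844 -0.2341  0.2627] w 0.0281 F [ 0.07 -0.29 -0.34] q [-0.56  0.06  1.29  0.    1.8  -0.9 ]
x [-0.002  0.002 -1.   ] y [ 0.941  0.34  -0.001] z [ 0.34  -0.941 -0.002] jawdeg 19.86
tool shift mm [132.7  -0.7   0. ] frac [ 5.309e-01 -2.800e-03  1.000e-04]
t 27.25 pos [ 0.4844 -0.2341  0.2627] w 0.0281 F [ 0.07 -0.29 -0.34] q [-0.56  0.06  1.29  0.    1.8  -0.9 ]
x [-0.002  0.002 -1.   ] y [ 0.941  0.34  -0.001] z [ 0.34  -0.941 -0.002] jawdeg 19.86
tray xy 0.028624298765486358 0.2831092934936677
t 27.35 pos [ 0.4848 -0.2332  0.2634] w 0.0281 F [ 0.05 -0.13  0.61] q [-0.55  0.06  1.29  0.    1.8  -0.9 ]
x [-0.001  0.001 -1.   ] y [ 0.94   0.342 -0.   ] z [ 0.342 -0.94  -0.001] jawdeg 20.0
tool shift mm [ 112.4  245.4 -508.7] frac [ 0.4497  0.9815 -2.0349]
scene 0.03 29 rack x -0.079 y [-0.0528  0.0533]
scene 0.06 38 rack x -0.0953 y [-0.052   0.0532]
scene 0.09 38 rack x -0.1109 y [-0.0532  0.0525]
scene 0.12 45 rack x -0.1269 y [-0.0525  0.0539]
scene 0.15 46 rack x -0.1398 y [-0.0534  0.053 ]
side 0.03 123 rack x -0.0801 y [-0.0564  0.053 ]
side 0.06 127 rack x -0.0965 y [-0.055   0.0516]
side 0.09 134 rack x -0.1129 y [-0.0566  0.0529]
side 0.12 140 rack x -0.1285 y [-0.0574  0.0534]
side 0.15 56 rack x -0.139 y [-0.0552  0.0536]
```

View pics/l8.png

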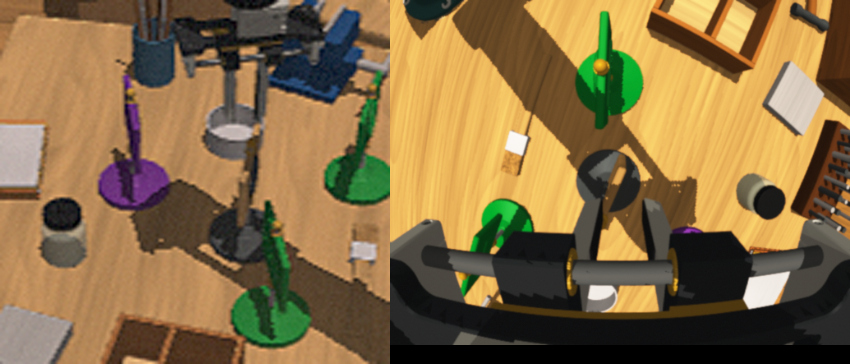

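View pics/b8.png

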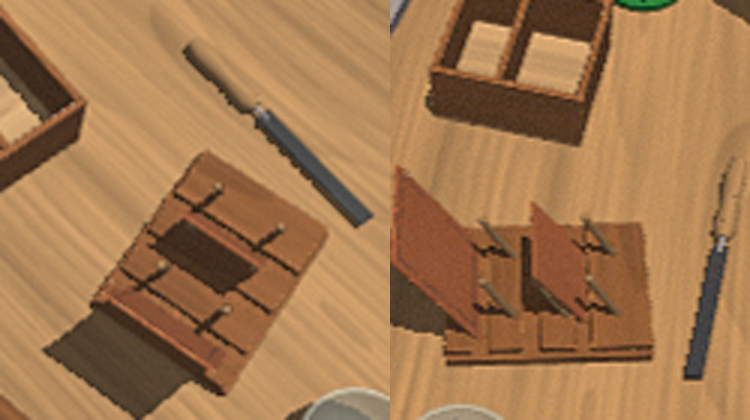

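Plate and rack look right, unchanged. Over the sign, the tile shows between the fingers (wrist view, about (622,185)). Descending astride the tile's left end.

Emit:
{"api": "drive_tool", "payload": {
  "commands": [
    [[0.06,-0.005,0.001,0],[0.06,0,0,0],[0.06,0,0,0],[0.06,0,0,0],[0.05,0,0,0],[0.04,0,0,0],[0,0,0,0]]
  ]
}}

```text
time: 28.15
tool_pos: [0.4829, -0.2343, 0.1793]
ee_rot: [-2.47, 1.567, 2.591]
wrist_force: [-0.4, -0.4, 0.7]
width: 0.0286
```

```bash
python3 look.py 9 210,80,360,220
```

```text
t 28.15 pos [ 0.4829 -0.2343  0.1793] w 0.0286 F [-0.41 -0.37  0.68] q [-0.56  0.07  1.44 -0.    1.63 -0.91]
x [-0.003  0.002 -1.   ] y [ 0.94   0.342 -0.002] z [ 0.342 -0.94  -0.003] jawdeg 19.99
tray xy 0.03004829048190715 0.283451434765713
```

View pics/l9.png

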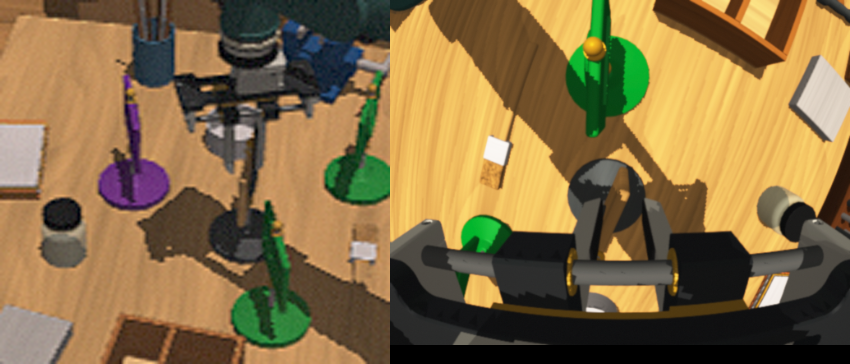

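The tile's end is between the fingers (about (615,210)). Down 50 mm more.

Emit:
{"api": "drive_tool", "payload": {
  "commands": [
    [[0.03,0,0,0],[0.03,0,0,0],[0.04,0,0,0],[0.04,0,0,0],[0.04,0,0,0],[0.02,0,0,0],[0,0,0,0],[0,0,0,0]]
  ]
}}

```text
time: 29.05
tool_pos: [0.4839, -0.2349, 0.1315]
ee_rot: [0.267, 1.571, -0.955]
wrist_force: [1.1, -0.1, 0.2]
width: 0.0281
```

Run:
```python
from st import *
o,R=st()
p=o["tool_pos"][:2];c=np.array([.4808,-.286]);r=p-c
print("R",np.hypot(*r),"phi",np.degrees(np.arctan2(r[1],r[0])))
psi=np.arctan2(R[1,1],R[0,1]); phi=np.arctan2(r[1],r[0]);D=np.radians(5.76)
ch=2*np.hypot(*r)*np.sin(D/2); di=phi-np.pi/2-D/2
print("row y,z frac",ch*np.cos(di-psi)/.25, -ch*np.sin(di-psi)/.25)
```

```text
t 29.05 pos [ 0.4839 -0.2349  0.1315] w 0.0281 F [ 1.08 -0.07  0.21] q [-0.56  0.09  1.52 -0.    1.54 -0.91]
x [ 0. -0. -1.] y [0.94  0.342 0.   ] z [ 0.342 -0.94   0.   ] jawdeg 20.0
R 0.05122300450624984 phi 86.58560781372029
row y,z frac 0.0184596981920969 0.009119189646681045
```

Clear of contact. Now the arc, 16 rows (about 92°) first.

Emit:
{"api": "drive_tool", "payload": {
  "commands": [
    [[0,0.0185,0.009,0.016],[0,0.0185,0.009,0.016],[0,0.0185,0.009,0.016],[0,0.0185,0.009,0.016],[0,0.0185,0.009,0.016],[0,0.0185,0.009,0.016],[0,0.0185,0.009,0.016],[0,0.0185,0.009,0.016],[0,0.0185,0.009,0.016],[0,0.0185,0.009,0.016],[0,0.0185,0.009,0.016],[0,0.0185,0.009,0.016],[0,0.0185,0.009,0.016],[0,0.0185,0.009,0.016],[0,0.0185,0.009,0.016],[0,0.0185,0.009,0.016],[0,0,0,0]]
  ]
}}

```text
time: 30.75
tool_pos: [0.5324, -0.2912, 0.1322]
ee_rot: [2.236, 1.569, -0.595]
wrist_force: [0.5, 0.3, 0.9]
width: 0.0285
```

```bash
python3 look.py 10 210,80,360,220
python3 - <<'E'
from st import *
o,R=st()
p=o["tool_pos"][:2];c=np.array([.4808,-.286]);r=p-c
print("R",np.hypot(*r),"phi",np.degrees(np.arctan2(r[1],r[0])))
psi=np.arctan2(R[1,1],R[0,1]); phi=np.arctan2(r[1],r[0]);D=np.radians(5.76)
ch=2*.0512*np.sin(D/2); di=phi-np.pi/2-D/2
print("row y,z frac",ch*np.cos(di-psi)/.25, -ch*np.sin(di-psi)/.25)
E
```

```text
t 30.75 pos [ 0.5324 -0.2912  0.1322] w 0.0285 F [0.5  0.28 0.85] q [-0.59  0.24  1.35 -0.    1.56  0.67]
x [ 0.001 -0.001 -1.   ] y [ 0.306 -0.952  0.001] z [-0.952 -0.306 -0.001] jawdeg -72.18
tray xy -0.024662555993042762 0.33535160003057946
t 30.85 pos [ 0.5322 -0.2908  0.132 ] w 0.0281 F [ 0.23 -0.46  0.22] q [-0.59  0.24  1.35 -0.    1.56  0.66]
x [ 0.001 -0.001 -1.   ] y [ 0.308 -0.951  0.001] z [-0.951 -0.308 -0.   ] jawdeg -72.05
R 0.051604355401913715 phi -5.291269876921474
row y,z frac 0.018478575180253684 0.00905989253429691
```

View pics/l10.png

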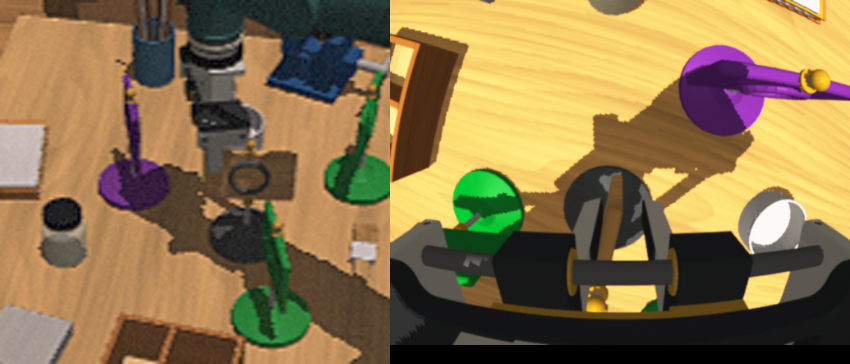

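The tile has turned about a quarter, the ring now faces the side camera at (248,178), and the tracking is spot on. 16 rows more.

Emit:
{"api": "drive_tool", "payload": {
  "commands": [
    [[0,0.0185,0.009,0.016],[0,0.0185,0.009,0.016],[0,0.0185,0.009,0.016],[0,0.0185,0.009,0.016],[0,0.0185,0.009,0.016],[0,0.0185,0.009,0.016],[0,0.0185,0.009,0.016],[0,0.0185,0.009,0.016],[0,0.0185,0.009,0.016],[0,0.0185,0.009,0.016],[0,0.0185,0.009,0.016],[0,0.0185,0.009,0.016],[0,0.0185,0.009,0.016],[0,0.0185,0.009,0.016],[0,0.0185,0.009,0.016],[0,0.0185,0.009,0.016],[0,0,0,0]]
  ]
}}

```text
time: 32.55
tool_pos: [0.4749, -0.337, 0.1322]
ee_rot: [-2.494, 1.568, -0.648]
wrist_force: [1.7, -0.6, -0.5]
width: 0.0281
```

```bash
cat > tile.py <<'E'
from st import *
from h import *
from bench import imaging
o,R=st()
r=o["tool_pos"][:2]-np.array([.4808,-.286]);print("R",np.hypot(*r),"phi",np.degrees(np.arctan2(r[1],r[0])))
for n in("scene","side"):
    s=imaging.snapshot(n);P,m=cloud(s);x,y,z=P[...,0],P[...,1],P[...,2];c=s["pixels"].astype(int)
    t=m&(np.hypot(x-.4808,y+.286)<.07)&(z>.085)&(z<.163)&(c[...,0]-c[...,2]>25)
    q=P[t][:,:2]
    if len(q)<20: print(n,len(q));continue
    u,w,v=np.linalg.svd(q-q.mean(0),full_matrices=False);d=v[0]
    print(n,len(q),"ang",np.degrees(np.arctan2(d[1],d[0])).round(1)%180,w)
E
python3 tile.py; python3 look.py 11 210,80,360,220
```

```text
t 32.55 pos [ 0.4749 -0.337   0.1322] w 0.0281 F [ 1.74 -0.58 -0.51] q [-0.71  0.18  1.41  0.    1.55  2.15]
x [ 0.002 -0.002 -1.   ] y [-0.962 -0.272 -0.002] z [-0.272  0.962 -0.002] jawdeg -164.24
R 0.05131798940226333 phi -96.59601953377721
scene 294 ang 93.4 [0.65431075 0.0636415 ]
side 93 ang 88.1 [0.40226163 0.08234715]
t 32.65 pos [ 0.4749 -0.3369  0.1321] w 0.0283 F [ 1.19 -1.37  0.61] q [-0.71  0.18  1.41 -0.    1.55  2.15]
x [ 0.001 -0.001 -1.   ] y [-0.962 -0.273 -0.001] z [-0.273  0.962 -0.001] jawdeg -164.16
tray xy 0.028180469727932256 0.3864064228127513
```

View pics/l11.png

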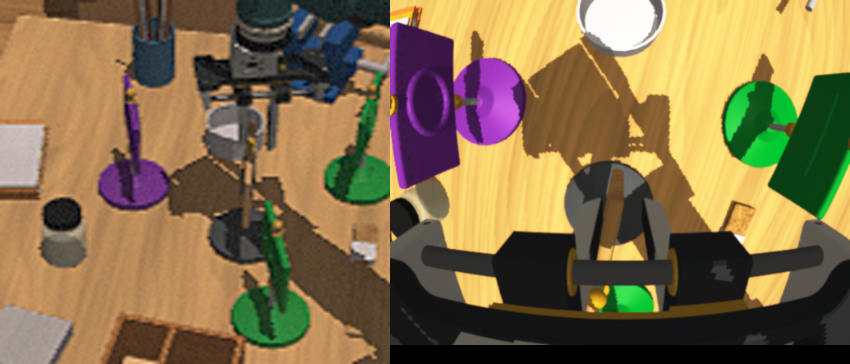

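The tile is about 175–179° turned (tile line 93°/88° against 87.8°/86.1° at the start). One small nudge, then back off slightly and lift clear.

Emit:
{"api": "drive_tool", "payload": {
  "commands": [
    [[0,0.009,0.0045,0.008],[0,0,0,0],[0,-0.015,0,0],[0,0,0,0],[-0.04,0,0,0],[-0.06,0,0,0],[-0.08,0,0,0],[-0.1,0,0,0],[-0.1,0,0,0],[-0.1,0,0,0],[0,0,0,0],[0,0,0,0]]
  ]
}}

```text
time: 33.95
tool_pos: [0.4757, -0.3356, 0.2526]
ee_rot: [-2.57, 1.569, -0.776]
wrist_force: [0.3, 0.2, 0.3]
width: 0.0281
```

```bash
python3 tile.py; python3 look2.py 12 | grep -E "side|scene"
python3 - <<'E'
from bench import imaging
import cv2
cv2.imwrite("pics/sc_end.png",imaging.snapshot("scene")["pixels"][:,:,::-1])
E
```

```text
t 33.95 pos [ 0.4757 -0.3356  0.2526] w 0.0281 F [0.27 0.23 0.32] q [-0.71  0.15  1.2  -0.    1.78  2.21]
x [ 0.002 -0.002 -1.   ] y [-0.975 -0.221 -0.001] z [-0.221  0.975 -0.002] jawdeg -167.21
R 0.04986398261303984 phi -95.81992486401462
scene 330 ang 94.2 [0.76502629 0.03773537]
side 71 ang 92.6 [0.28656103 0.03162455]
scene 0.03 35 rack x -0.0792 y [-0.0556  0.0532]
scene 0.06 37 rack x -0.095 y [-0.052   0.0534]
scene 0.09 36 rack x -0.1107 y [-0.0533  0.0524]
scene 0.12 45 rack x -0.1262 y [-0.0525  0.0539]
scene 0.15 46 rack x -0.1397 y [-0.0534  0.0532]
side 0.03 121 rack x -0.0799 y [-0.0559  0.054 ]
side 0.06 134 rack x -0.0964 y [-0.0564  0.053 ]
side 0.09 130 rack x -0.113 y [-0.0565  0.0528]
side 0.12 136 rack x -0.1276 y [-0.0567  0.0527]
side 0.15 57 rack x -0.1387 y [-0.0574  0.0523]
```

View pics/sc_end.png

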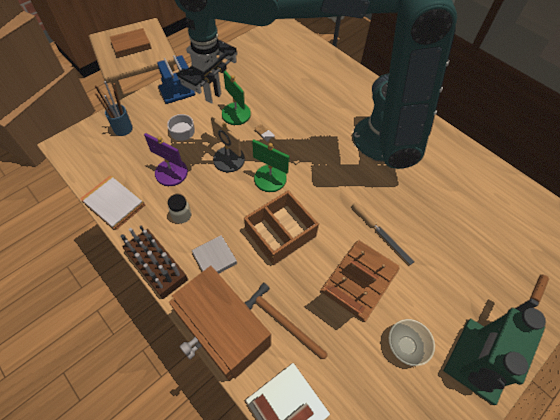

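The tile measures 173.6° turned, the same from both cameras (94.2 vs 87.8 and 92.6 vs 86.1). That passes, but there is time, so I'll go back down and nudge it about 5° more for margin.

Emit:
{"api": "drive_tool", "payload": {
  "commands": [
    [[0.08,0,0,0],[0.08,0,0,0],[0.08,0,0,0],[0.08,0,0,0],[0.08,0,0,0],[0.06,0,0,0],[0.02,0,0,0],[0,0,0,0],[0,0.015,0,0],[0,0.009,0.0045,0.007],[0,0.009,0.0045,0.007],[0,0,0,0],[0,0,0,0]]
  ]
}}

```text
time: 35.5
tool_pos: [0.4732, -0.3348, 0.132]
ee_rot: [-1.813, 1.557, -0.106]
wrist_force: [14.9, 0.1, -9.3]
width: 0.0283
```

```bash
python3 tile.py
```

```text
t 35.5 pos [ 0.4732 -0.3348  0.132 ] w 0.0283 F [14.91  0.12 -9.32] q [-0.72  0.17  1.43  0.01  1.54  2.29]
x [ 0.014 -0.001 -1.   ] y [-0.991 -0.137 -0.013] z [-0.137  0.991 -0.003] jawdeg -172.15
R 0.049413657407207184 phi -98.90081130513273
scene 301 ang 93.7 [0.66223571 0.06112012]
side 94 ang 86.9 [0.41813034 0.08767496]
```

15 N at the finger shows the tile already at its stop, so it didn't start exactly at zero. I back off and leave.

Emit:
{"api": "drive_tool", "payload": {
  "commands": [
    [[0,-0.018,-0.009,0],[0,-0.03,0,0],[0,0,0,0],[-0.04,0,0,0],[-0.06,0,0,0],[-0.08,0,0,0],[-0.1,0,0,0],[-0.1,0,0,0],[-0.1,0,0,0],[0,0,0,0],[0,0,0,0]]
  ]
}}

```text
time: 36.7
tool_pos: [0.4794, -0.3358, 0.2528]
ee_rot: [-2.466, 1.568, -0.76]
wrist_force: [0.7, 0.2, -0.4]
width: 0.0283
```

```bash
python3 tile.py
python3 - <<'E'
from bench import imaging
import cv2,numpy as np
I=[]
for n,b in(("scene",(140,60,300,240)),("side",(240,80,370,226))):
    i=imaging.snapshot(n)["pixels"][b[1]:b[3],b[0]:b[2],::-1]; I.append(cv2.resize(i,(400,450)))
cv2.imwrite("pics/e2.png",np.hstack(I))
E
```

```text
t 36.7 pos [ 0.4794 -0.3358  0.2528] w 0.0283 F [ 0.68  0.18 -0.44] q [-0.71  0.16  1.2  -0.    1.78  2.3 ]
x [ 0.002 -0.002 -1.   ] y [-0.991 -0.135 -0.002] z [-0.135  0.991 -0.002] jawdeg -172.26
R 0.049830113980759295 phi -91.64214491210477
scene 339 ang 94.3 [0.7714569  0.04044008]
side 78 ang 93.1 [0.32730041 0.0359056 ]
```

View pics/e2.png

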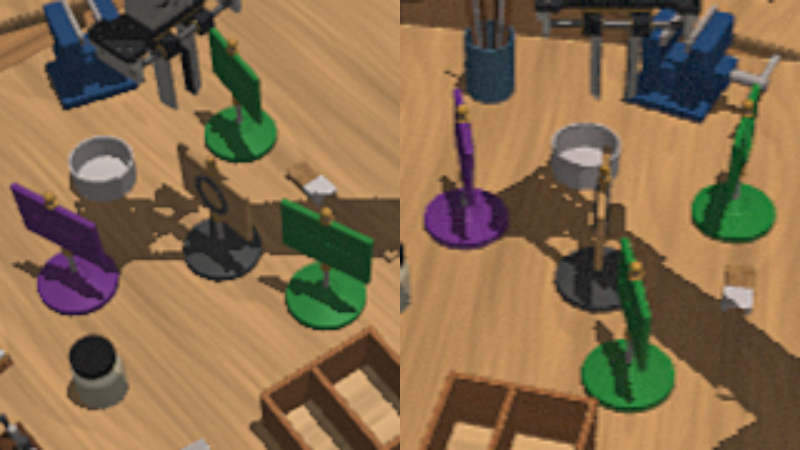

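The ring faces the far camera (left view, about (210,190)), the fingers are clear, and the plate stands in the rack. Handing in.

```bash
python3 -c "
from bench import robot
print(robot.close_job())"
```

```text
the job is handed in; nothing more can be done
None
```

The job is handed in at about 37 s of the 67 s allowed. No verdict was reported, but my last checks suggest every step was met.

- **Tipping:** I pressed the plate's free end down until it slid into the larger compartment. It leaned there by itself at about 43°.
- **Standing in the rack:** I swung the plate upright with one finger, gripped its raised edge and lowered it into the first groove until it touched the floor. I then eased it back onto the pegs with a finger. It leans about 27–28°, its centre near rack x −0.104 m and within about 2 mm of the mid-line, and did not move in later checks.
- **Turning the sign:** I turned the tile clockwise until it met 15 N of resistance, which I took to be its stop. In the last picture the ring faces across the bench.
- **Checks that disagreed:** Both cameras put the final tile angle about 6.5° short of a half turn from where it started. Either the sign did not start exactly at zero or the raised faces skewed the measurement. Both are well inside the 17° allowed.
- **Bystanders:** The small plate and the other items looked unmoved in the last pictures. I did not measure them separately.

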